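Put the wine pieces back in their fitted drawer

ROBOT

A 6-joint arm with a two-finger parallel gripper is mounted at the origin on the work surface. World frame = base frame: x ahead of the robot, y to its left, z up, the work surface at z = 0. Lengths are in m, angles in degrees, forces in N, time in s.
With the tool pointing down it reaches from about 0.4 to 0.825 m from the base axis. Payload 7 kg.
Tool frame: the origin (TCP) lies midway between the tips of the shut fingers; the grasp point (between the pads) lies 19 mm behind it; z points along the fingers, y is the direction in which the jaws open and shut (so a half turn about z gives the same grasp; the last joint's range is limited). The gripper opens to 88 mm and grips with 3 to 60 N. Pads are 19 mm wide; open, the fingers measure 130 mm over their backs; the gripper's body (78 mm by 193 mm) begins 47 mm behind the grasp point.
Start: joints at [92.08, 20.546, 0.682, 0, -70.136, -16.507], TCP at [0.168, 0.654, 0.227] pointing down, gripper open.
Joint ranges: [-176.03, 176.03], [-82.01, 121.73], [-58.28, 71.71], [-173.87, 95.51], [-174.79, -0.11], [-173.66, 173.66]. Speed limits (degrees/s): [136.94, 136.94, 172.46, 180, 180, 180].

INTERFACE

Orientations are given as [roll, pitch, yaw] about the fixed x, y, z axes, in that order (R = Rz(yaw) Ry(pitch) Rx(roll)).
In Python, from plant import get_state, capture, close_job gives the robot as it stands.
- The arm moves only by the tool apply_moves, never from a script. Its argument "commands" is a list of rows, each an object with "grip": the opening, from 0 (shut) to 1 (fully open); "dp": the shift along the tool's x, y, z in mm, a list of three; "yaw": the turn about the tool's z in rad. A call has 1 to 12 rows; each row is the pose to reach, as a shift and turn from the pose commanded when the call began, along the tool's axes at that moment; what a row does not reach only later rows make up. A row lasts 1/8 s, in which the tool goes at most 62.5 mm and 10.7 degrees, less where a joint would pass 70% of its speed; a pose out of reach is approached as far as the arm can. A call with a gripper value outside its range is refused whole. The fingers move at their own pace and stop on an object; "newtons" is the grip in N (left out, the last holds). Time passes only in rows, so rows that repeat a pose let the fingers close. It gives the time, the measured TCP pose, the force and the opening at its end, in the units of the state.
- get_state(): the state, without advancing time (a new reading comes with each control period).
- capture(name): name is "scene" or "top" or "wrist"; returns a dict with "color" (420x560x3 uint8, red, green, blue), "camera_matrix" (3x3 intrinsics, pixels), "xyz" and "rotation" of the camera in the world; the wrist camera has in their place "T_tool_cam" (4x4, takes a point from camera to tool coordinates, whose origin is the TCP and whose axes are the flange's). Camera axes: x right, y up, looking along -z (the intrinsics and any distortion apply to the point x, -y, -z); pixel columns grow to the right and rows downward; lengths in m; the calibration is good to about 2 mm. A picture is of the moment at which its call begins: read the wrist's pose just before it. There is no depth.
- close_job(): hands the job in, once; it reports no verdict.
The state is a dict: "time_s": time; "joints": joint angles; "qd": joint speeds; "joint_torque": joint torques, N m; "tcp_pos": TCP position; "eef_rot": TCP orientation; "contact_force": force on the tool from outside, world axes, zero at the start; "moment": the same for the moment, N m; "gripper_width": finger opening in m.
Only numpy, scipy, OpenCV 4.12 (cv2) and the standard library are available. Lean on these libraries where they do the work, as an engineer would, in place of code of your own. Each camera call takes 0.05 s, during which the arm holds its last target.

TASK

Put the four pieces on the cart back into the drawer, each in the insert made for it: the bell corkscrew standing upright in the round recess, the folding corkscrew flat in the long recess, the glass stopper flat in the keyhole recess, and the walnut cork lying along a groove of the ribbed insert, about midway along it. Set each one down gently without dropping it, so that it lies still when you let go, and leave the polish tin and the magnifying glass where they are.

Things in the scene. Friction and masses are not known exactly. Their poses are not given: they have to be found in the camera images.
- folding_corkscrew: Rusted steel folding corkscrew, closed: an oval strap-steel bow with the worm folded inside it, lying flat. 86 mm long (its x), 40 wide (y), 14 thick; the two sides of the bow are straight and parallel over the middle 46 mm. Origin at the centre of its underside, z up. It goes in insert_long, either way round.
- bell_corkscrew: Nickel bell-housed corkscrew standing on the mouth of its bell: bell 48 mm across at the mouth, 39 to 35 across at 14 to 36 mm height, 63 high; thin stem above it; turned wooden cross-handle 70 mm long along its y, 15 thick, its axis 91 mm above the mouth, top at 98.5. Origin at the centre of the mouth, z up. It stands in insert_round, turned any way.
- glass_stopper: Smoky glass decanter stopper lying flat: thick octagonal head 44 mm across flats and 22 high, with a round tapering shank 44 long (20 mm thick at the head, 15 at the end). 88 mm long along its x in all. Origin at the middle of that length on the underside, where head and shank meet; the head's centre is 22 mm to -x, the shank points to +x; z up. Two flats of the head face +y and -y. It goes in insert_keyhole with the same x direction.
- walnut_cork: Carved walnut cork, a round barrel with carved rings, 28 mm diameter and 62 long along its x, lying on its side (it rolls easily). Origin at its centre, on the axis; its y and z turn as it rolls. It goes on insert_ribbed, either way round.
- insert_long: Fixed oak insert lying in the shallow wooden drawer, 116 (its x) x 92 (its y) mm and 16 thick; origin at the centre of its underside, z up. Its top is flush with the 22 mm high drawer sides (front board 30). Long recess with cut corners, 98 (x) x 52 (y) mm, centred; felt floor 10 mm above the origin (6 deep). A 40 mm wide finger trough of the same depth, bare oak outside the felt, crosses its middle along y from edge to edge of the insert (so it looks a little like a cross).
- insert_round: Fixed oak insert lying in the shallow wooden drawer, 116 (its x) x 92 (its y) mm and 16 thick; origin at the centre of its underside, z up. Its top is flush with the 22 mm high drawer sides (front board 30). Round recess of 60 mm diameter, centred; felt floor 10 mm above the origin (6 deep).
- insert_keyhole: Fixed oak insert lying in the shallow wooden drawer, 116 (its x) x 92 (its y) mm and 16 thick; origin at the centre of its underside, z up. Its top is flush with the 22 mm high drawer sides (front board 30). Keyhole-shaped recess: wide part 56 x 56 mm with its centre 22 mm to -x of the origin (cut corners at its -x end), then a slot 32 mm wide running to 50 mm at +x; felt floor 10 mm above the origin (6 deep).
- insert_ribbed: Fixed oak insert lying in the shallow wooden drawer, 116 (its x) x 92 (its y) mm and 16 thick; origin at the centre of its underside, z up. Its top is flush with the 22 mm high drawer sides (front board 30). Instead of a recess it has four half-round ribs along its x, 104 mm long, at y = -30, -10, 10 and 30 mm, tops 15 mm above the origin, leaving three grooves. The cork lying in a groove rests on two ribs, its axis 26 mm above the origin.
- polish_tin: Bystander: loose round tin of polish with a brass lid, 88 mm diameter, 30 high. Origin at the centre of its underside.
- magnifier: Bystander: loose magnifying glass lying flat, about 180 mm long along its x, lens ring 82 mm across with its centre 52 mm to +x of the origin, black handle to -x, 16 thick.
Things that resemble listed ones, but are neither listed nor needed, are in the scene too. Of the things that look like the walnut_cork, take the one that is farthest to the robot's right at the start.

How it is judged:
By the outcome, as a careful person would: the job done as asked, in the order asked, and still so for the second after the job is handed in, with the robot touching nothing.
It also fails if it takes over 104 s, if anything falls off the work surface, if the arm or the gripper's body presses on something with over 40 N, if the wrist force passes 120 N, or if a joint passes its speed limit or range.

## Working session

There is one attempt and no reset: what is moved stays moved. The work goes in short steps, Python scripts to look and compute and a tool call to move; the robot and the scene stay as the last step left them, time stands still between calls to the robot, and variables do not carry over. Pictures are saved under pics/ and viewed, and the job is handed in when it is done.

Besides the shell and the picture viewer there is one more tool, called after "Request:" as a command line: name --argument value ..., lists and objects as JSON in quotes. apply_moves: Moves the arm, as the interface text tells. Its arguments: {"type":"object","properties":{"commands":{"type":"array","items":{"type":"object","properties":{"grip":{"type":"number"},"dp":{"type":"array","items":{"type":"number"}},"yaw":{"type":"number"}}}},"newtons":{"type":"number"}},"required":["commands"]}

```bash
ls; mkdir -p pics
cat > h.py <<'E'
import numpy as np, cv2, json
from plant import get_state, capture, close_job
from scipy.spatial.transform import Rotation as R
def snap(name,fn):
    s=get_state(); c=capture(name); cv2.imwrite('pics/'+fn+'.png',c['color'][:,:,::-1])
    d={k:np.array(v).tolist() for k,v in c.items() if k!='color'}; d['state']={k:np.array(v).tolist() for k,v in s.items()}
    json.dump(d,open('pics/'+fn+'.json','w')); return c
E
python3 - <<'E'
from h import *
print(get_state())
for n in ('scene','top','wrist'):
    c=snap(n,n+'0'); print({k:v for k,v in c.items() if k!='color'})
E
```

```text
pics
{'time_s': 0.0, 'joints': array([ 9.20806514e+01,  2.05904667e+01,  6.34031242e-01, -1.97242255e-02,
       -7.01342708e+01, -1.65059937e+01]), 'qd': array([-0.0072632 , -0.0949228 , -0.02480545,  0.08005634,  0.00751769,
        0.02102528]), 'joint_torque': array([ 9.10825838e-04, -5.82715559e+01,  2.93052864e+01,  6.99683726e+00,
        6.99693774e-03, -1.61065159e-04]), 'tcp_pos': array([0.16807143, 0.65324787, 0.2256368 ]), 'eef_rot': array([ 1.79907763e+02, -7.99555847e-03, -1.44320532e+01]), 'contact_force': array([ 0.01273067, -0.2423412 ,  0.46976985]), 'moment': array([0.00178538, 0.02984656, 0.029647  ]), 'gripper_width': 0.08769552357916212}
{'camera_matrix': array([[497.71102127,   0.        , 278.8364939 ],
       [  0.        , 497.71102127, 208.77877153],
       [  0.        ,   0.        ,   1.        ]]), 'xyz': array([ 1.11365314, -0.8254736 ,  1.03133761]), 'rotation': array([44.8824927 ,  1.08879563, 32.64611264])}
{'camera_matrix': array([[517.89015861,   0.        , 282.97402381],
       [  0.        , 517.89015861, 213.6223649 ],
       [  0.        ,   0.        ,   1.        ]]), 'xyz': array([ 0.39187966, -0.01207669,  1.26896849]), 'rotation': array([  9.53802539,  -0.33420953, -89.39944264])}
{'camera_matrix': array([[370.03077456,   0.        , 275.41303088],
       [  0.        , 370.03077456, 208.80120549],
       [  0.        ,   0.        ,   1.        ]]), 'T_tool_cam': array([[ 3.00330317e-05,  9.61751523e-01,  2.73923358e-01,
         7.52706581e-02],
       [ 9.99999605e-01,  2.14553017e-04, -8.62941050e-04,
         1.09157975e-03],
       [-8.88705952e-04,  2.73923276e-01, -9.61751137e-01,
        -1.57793502e-01],
       [ 0.00000000e+00,  0.00000000e+00,  0.00000000e+00,
         1.00000000e+00]])}
```

View pics/scene0.png

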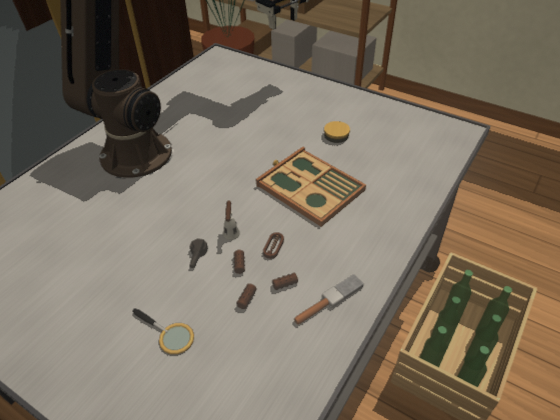

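View pics/top0.png

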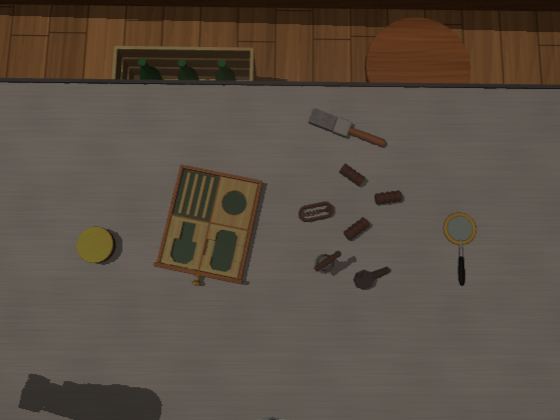

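View pics/wrist0.png

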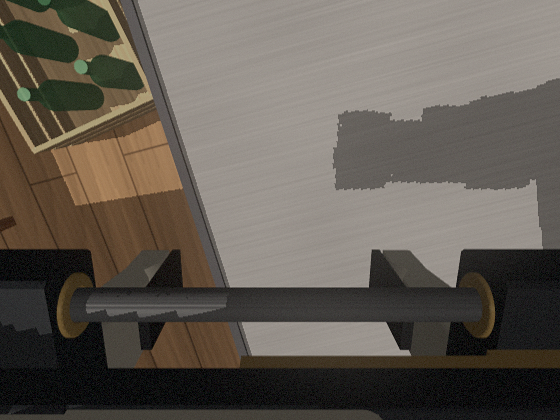

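The robot's workspace is seen from the top with image right = −y and image up = +x. Cork candidates (top): (352,175), (388,198), (357,229). The right-most, (388,198), should be the robot's right-most. Next I'll check enlarged crops.

```bash
cat >> h.py <<'E'
def camT(d):
    if 'T_tool_cam' in d:
        T=np.eye(4);T[:3,:3]=R.from_euler('xyz',d['state']['eef_rot'],degrees=True).as_matrix();T[:3,3]=d['state']['tcp_pos']
        return T@np.array(d['T_tool_cam'])
    T=np.eye(4);T[:3,:3]=R.from_euler('xyz',d['rotation'],degrees=True).as_matrix();T[:3,3]=d['xyz'];return T
def load(fn): return json.load(open('pics/'+fn+'.json'))
def ray(d,px,z):
    K=np.array(d['camera_matrix']);p=np.atleast_2d(np.array(px,float))
    v=np.c_[(p[:,0]-K[0,2])/K[0,0],-(p[:,1]-K[1,2])/K[1,1],-np.ones(len(p))]
    T=camT(d);w=v@T[:3,:3].T;o=T[:3,3];t=(z-o[2])/w[:,2];return o+w*t[:,None]
def proj(d,X):
    K=np.array(d['camera_matrix']);T=camT(d);c=(np.atleast_2d(X)-T[:3,3])@T[:3,:3]
    return np.c_[K[0,0]*c[:,0]/-c[:,2]+K[0,2],K[1,1]*-c[:,1]/-c[:,2]+K[1,2]]
def crop(fn,out,x0,y0,w,h,s):
    im=cv2.imread('pics/'+fn+'.png')[y0:y0+h,x0:x0+w];cv2.imwrite('pics/'+out+'.png',cv2.resize(im,None,fx=s,fy=s,interpolation=cv2.INTER_CUBIC))
E
python3 - <<'E'
from h import *
crop('top0','topc1',280,140,130,160,3.75) if 0 else crop('top0','topc1',290,150,120,150,4)
crop('top0','topc2',145,155,130,140,4)
d=load('top0')
for n,p,z in [('corkA',(352,175),.014),('corkB',(388,198),.014),('corkC',(357,229),.014),('stopper',(365,280),.011),('bell',(325,263),.09),('fold',(316,212),.014)]: print(n,ray(d,p,z).round(3))
E
```

```text
corkA [[ 0.702 -0.188  0.014]]
corkB [[ 0.645 -0.276  0.014]]
corkC [[ 0.567 -0.199  0.014]]
stopper [[ 0.443 -0.217  0.011]]
bell [[ 0.477 -0.114  0.09 ]]
fold [[ 0.608 -0.098  0.014]]
```

View pics/topc1.png

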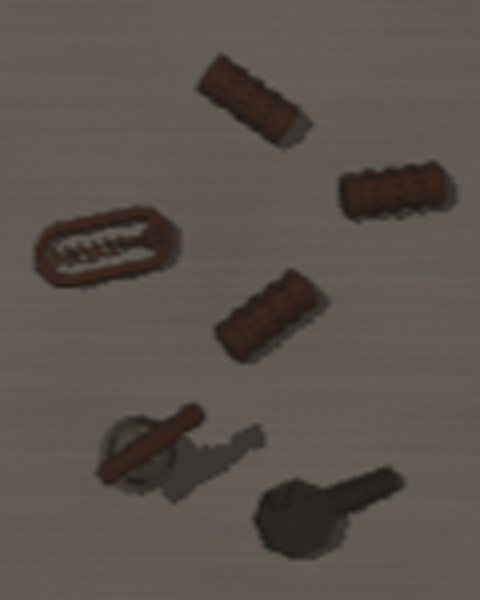

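View pics/topc2.png

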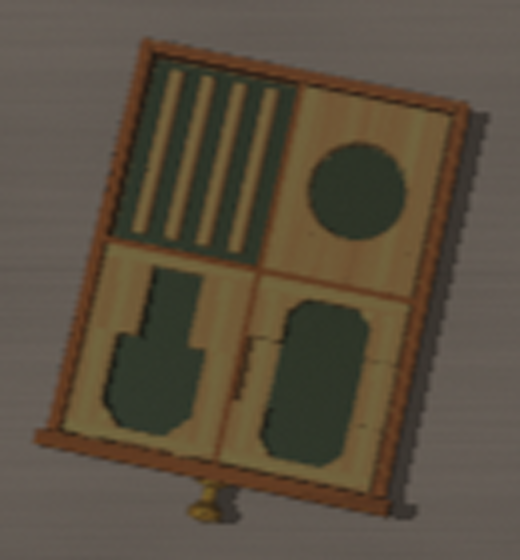

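Run:
```python
from h import *
d=load('top0')
f=lambda x0,y0,c:(x0+(c[0]+.5)/4-.5,y0+(c[1]+.5)/4-.5)
D=lambda c,z:ray(d,f(145,155,c),z)[0].round(4)
P=lambda c,z:ray(d,f(290,150,c),z)[0].round(4)
print('round',D((357,190),.022)); print('long',D((314,383),.022)); print('keyhead',D((155,384),.022))
print('long ends',D((338,301),.022),D((292,466),.022))
print('ribs',D((140,230),.021),D((178,72),.021),D((236,247),.021),D((272,92),.021))
print('corners',D((148,42),.022),D((466,106),.022),D((40,436),.03),D((390,508),.03))
print('bell handle',P((107,472),.091),P((195,413),.091)); print('fold',P((38,262),.01),P((168,232),.01))
print('stop',P((300,518),.02),P((393,480),.008)); print('cork',P((341,194),.014),P((448,183),.014))
```

```text
round [0.6286 0.1034 0.022 ]
long [0.51   0.1262 0.022 ]
keyhead [0.5083 0.2219 0.022 ]
long ends [0.56   0.1131 0.022 ] [0.46   0.1379 0.022 ]
ribs [0.6025 0.2352 0.021 ] [0.7018 0.2161 0.021 ] [0.5926 0.1763 0.021 ] [0.6898 0.1576 0.021 ]
corners [0.7204 0.2352 0.022 ] [0.6821 0.0376 0.022 ] [0.4758 0.2875 0.03  ] [0.4354 0.0781 0.03  ]
bell handle [ 0.4666 -0.0939  0.091 ] [ 0.5006 -0.1441  0.091 ]
fold [ 0.6002 -0.057   0.01  ] [ 0.6199 -0.1373  0.01  ]
stop [ 0.4449 -0.2145  0.02  ] [ 0.4689 -0.2733  0.008 ]
cork [ 0.6443 -0.244   0.014 ] [ 0.652  -0.3104  0.014 ]
```

```bash
cat >> h.py <<'E'
def go(x,y,z,yaw=None):
    s=get_state();T=R.from_euler('xyz',s['eef_rot'],degrees=True);p=s['tcp_pos']
    y0=s['eef_rot'][2];Rn=R.from_euler('xyz',[180,0,y0],degrees=True)
    d=Rn.inv().apply(np.array([x,y,z])-p)*1000
    dy=0 if yaw is None else (yaw-y0+180)%360-180
    print('t',round(s['time_s'],2),'at',p.round(4),s['eef_rot'].round(2),'w',round(s['gripper_width'],4),'F',s['contact_force'].round(1),'-> dp',d.round(1),'yaw',round(-np.radians(dy),4),'n',round(np.linalg.norm(d)/62.5,1),round(abs(dy)/10.7,1))
E
python3 -c "
from h import *
go(.53,.175,.27,-10.9)"
```

```text
t 0.15 at [0.1681 0.6534 0.2259] [ 1.7993e+02 -1.0000e-02 -1.4430e+01] w 0.0875 F [-0.4 -0.2 -0.2] -> dp [469.7 373.1 -44.1] yaw -0.0616 n 9.6 0.3
```

Request:
apply_moves --commands '[{"dp": [40, 31, -10], "yaw": -0.01, "grip": 1}, {"dp": [86, 68, -20], "yaw": -0.02, "grip": 1}, {"dp": [133, 106, -30], "yaw": -0.03, "grip": 1}, {"dp": [180, 143, -44], "yaw": -0.04, "grip": 1}, {"dp": [227, 180, -44], "yaw": -0.06, "grip": 1}, {"dp": [274, 218, -44], "yaw": -0.06, "grip": 1}, {"dp": [321, 255, -44], "yaw": -0.06, "grip": 1}, {"dp": [368, 292, -44], "yaw": -0.06, "grip": 1}, {"dp": [415, 330, -44], "yaw": -0.06, "grip": 1}, {"dp": [450, 357, -44], "yaw": -0.06, "grip": 1}, {"dp": [470, 373, -44], "yaw": -0.06, "grip": 1}, {"dp": [470, 373, -44], "yaw": -0.06, "grip": 1}]'

```text
time_s: 1.65
tcp_pos: [0.531, 0.1738, 0.27]
eef_rot: [180.0, 0.0, -11.1]
contact_force: [-0.4, -0.0, 0.3]
gripper_width: 0.0877
```

```bash
python3 -c "
from h import *
go(.48,-.17,.27,-56); print(get_state()['qd'].round(2)); snap('wrist','w1')"
```

```text
t 1.65 at [0.531  0.1738 0.27  ] [ 1.7996e+02  4.0000e-02 -1.1150e+01] w 0.0877 F [-0.4 -0.   0.3] -> dp [ 16.5 347.2   0. ] yaw 0.7828 n 5.6 4.2
[ 2.16 -0.57 -0.46 -0.41  0.08 -1.39]
```

View pics/w1.png

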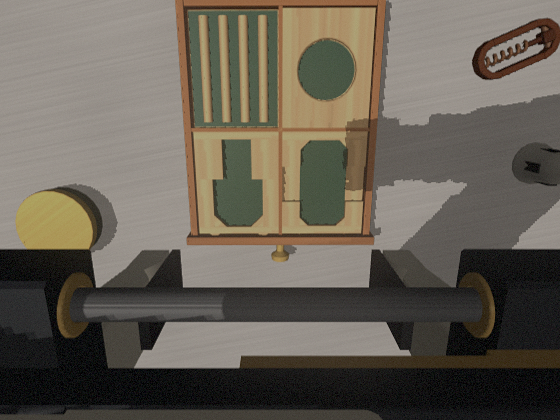

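The wrist view shows the drawer: ribs at upper left (230,68), round at (326,69), keyhole at (238,190), long at (323,182). I'll fit the drawer's pose.

Run:
```python
from h import *
d=load('w1'); im=cv2.imread('pics/w1.png'); 
hsv=cv2.cvtColor(im,cv2.COLOR_BGR2HSV)
m=((hsv[...,0]>55)&(hsv[...,0]<100)&(hsv[...,1]>50)).astype(np.uint8); m[245:]=0;m[:,:185]=0;m[:,380:]=0
n,l,st,c=cv2.connectedComponentsWithStats(m)
for i in range(1,n):
    if st[i,4]>300: print(st[i],c[i].round(1), ray(d,c[i],.016)[0].round(4))
# by hand edges: round top edge pts
for p in [(326,69.5),(323,182)]: print(ray(d,p,.022)[0].round(4))
E=lambda p,z=.022:ray(d,p,z)[0].round(4)
print('ribends',E((201,15),.021),E((208,122),.021),E((264,15),.021),E((264,122),.021))
crop('w1','w1c',180,0,200,200,4)
```

```text
[0.6271 0.1    0.022 ]
[0.5111 0.1218 0.022 ]
ribends [0.7015 0.2139 0.021 ] [0.5994 0.2322 0.021 ] [0.6894 0.1524 0.021 ] [0.5878 0.1733 0.021 ]
```

Run:
```python
from h import *
d=load('w1'); im=cv2.imread('pics/w1.png'); s=3
im=cv2.resize(im[0:250,170:400],None,fx=s,fy=s,interpolation=cv2.INTER_CUBIC)
c=np.array([.5695,.1635]);
import math
rc=ray(d,(326,69),.022)[0][:2];lc=ray(d,(323,182),.022)[0][:2]
v=rc-lc;yaw=math.atan2(v[1],v[0]);print(rc,lc,np.linalg.norm(v),np.degrees(yaw))
u=v/np.linalg.norm(v);w=np.array([-u[1],u[0]])
mid=(rc+lc)/2
def dr(o,pts,z,col):
    X=np.array([[*(o+a*u+b*w),z] for a,b in pts]);p=(proj(d,X)-[170,0]+.5)*s
    cv2.polylines(im,[p.astype(np.int32)],True,col,1)
t=np.linspace(0,6.28,40)
R_=mid+.06*u;L=mid-.06*u;Kk=L+.096*w;B=R_+.096*w
dr(R_,[(.03*math.cos(a),.03*math.sin(a)) for a in t],.022,(0,0,255))
for z,col in((.022,(0,0,255)),):
    dr(L,[(-.049,-.026),(.049,-.026),(.049,.026),(-.049,.026)],z,col)
    dr(Kk,[(-.05,-.028),(.006,-.028),(.006,-.016),(.05,-.016),(.05,.016),(.006,.016),(.006,.028),(-.05,.028)],z,col)
for y in(-.03,-.01,.01,.03): dr(B,[(-.052,y),(.052,y)],.021,(0,0,255))
cv2.imwrite('pics/w1o.png',im)
print(R_,L,Kk,B)
```

```text
[0.62758762 0.09995595] [0.51106713 0.12179625] 0.11854965586524138 -10.616189544038038
[0.62830037 0.09982236] [0.51035438 0.12192985] [0.52804037 0.21628665] [0.64598637 0.19417916]
```

View pics/w1o.png

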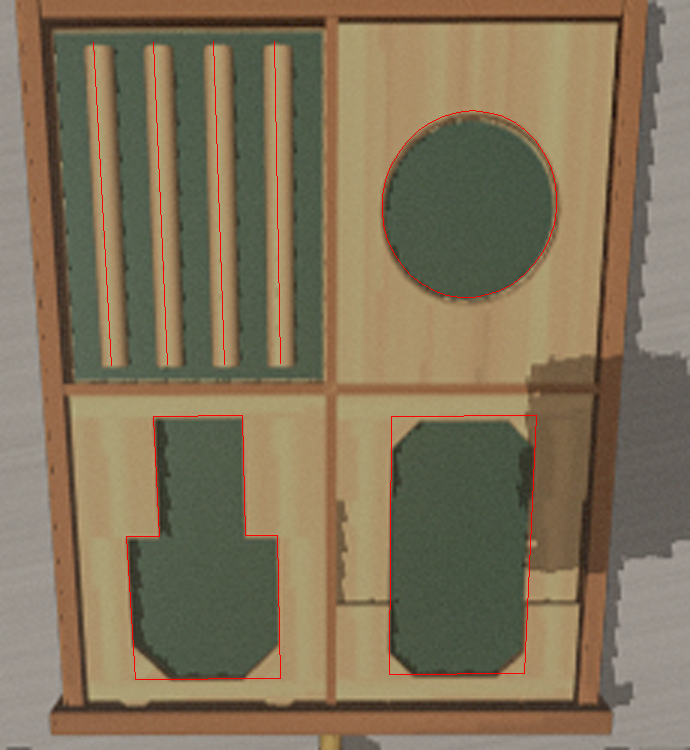

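The overlay fits the drawer to about 1 mm (yaw −10.6°, pitch 120 × 96 mm). Next I'll look at the pieces.

```bash
python3 -c "
from h import *
go(.485,-.19,.27,-10.6)"
```

```text
t 1.7 at [0.5305 0.1747 0.2701] [ 1.7997e+02  4.0000e-02 -1.1100e+01] w 0.0876 F [-0.2  0.4  0. ] -> dp [2.550e+01 3.666e+02 1.000e-01] yaw -0.0087 n 5.9 0.0
```

Request:
apply_moves --commands '[{"dp": [4, 45, 0], "yaw": -0.01}, {"dp": [8, 105, 0], "yaw": -0.01}, {"dp": [12, 165, 0], "yaw": -0.01}, {"dp": [16, 225, 0], "yaw": -0.01}, {"dp": [20, 285, 0], "yaw": -0.01}, {"dp": [24, 335, 0], "yaw": -0.01}, {"dp": [25, 360, 0], "yaw": -0.01}, {"dp": [25, 367, 0], "yaw": -0.01}, {"dp": [25, 367, 0], "yaw": -0.01}, {"dp": [25, 367, 0], "yaw": -0.01}]'

```text
$.commands[0]: bad value
```

```bash
python3 -c "
from h import *
go(.48,-.17,.27,-56); print(get_state()['qd'].round(2)); snap('wrist','w2')
crop('w2','w2c',120,0,270,250,3) if 0 else 0"
```

```text
t 1.7 at [0.5305 0.1747 0.2701] [ 1.7997e+02  4.0000e-02 -1.1100e+01] w 0.0876 F [-0.2  0.4  0. ] -> dp [1.680e+01 3.479e+02 1.000e-01] yaw 0.7836 n 5.6 4.2
[ 1.62 -0.53 -0.25 -0.16  0.16 -0.36]
```

View pics/w2.png

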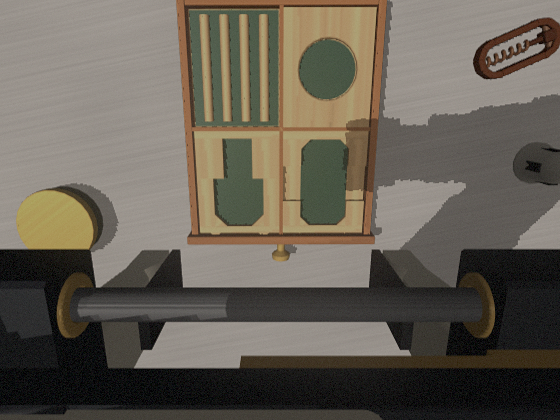

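Refused because the rows left out grip, so nothing moved. I'll resend with grip in each row.

Request:
apply_moves --commands '[{"dp": [4, 45, 0], "yaw": -0.01, "grip": 1}, {"dp": [8, 105, 0], "yaw": -0.01, "grip": 1}, {"dp": [12, 165, 0], "yaw": -0.01, "grip": 1}, {"dp": [16, 225, 0], "yaw": -0.01, "grip": 1}, {"dp": [20, 285, 0], "yaw": -0.01, "grip": 1}, {"dp": [24, 335, 0], "yaw": -0.01, "grip": 1}, {"dp": [25, 360, 0], "yaw": -0.01, "grip": 1}, {"dp": [25, 367, 0], "yaw": -0.01, "grip": 1}, {"dp": [25, 367, 0], "yaw": -0.01, "grip": 1}, {"dp": [25, 367, 0], "yaw": -0.01, "grip": 1}]'

```text
time_s: 3.0
tcp_pos: [0.4853, -0.1886, 0.2706]
eef_rot: [-180.0, -0.0, -10.3]
contact_force: [-0.1, 0.2, 0.4]
gripper_width: 0.0875
```

```bash
python3 -c "
from h import *
go(.48,-.17,.27,-56); print(get_state()['qd'].round(2)); snap('wrist','w3')"
```

```text
t 3.0 at [ 0.4853 -0.1886  0.2706] [-1.7999e+02 -1.0000e-02 -1.0340e+01] w 0.0875 F [-0.1  0.2  0.4] -> dp [ -8.5 -17.3   0.6] yaw 0.797 n 0.3 4.3
[0.12 0.11 0.07 0.11 0.06 0.16]
```

View pics/w3.png

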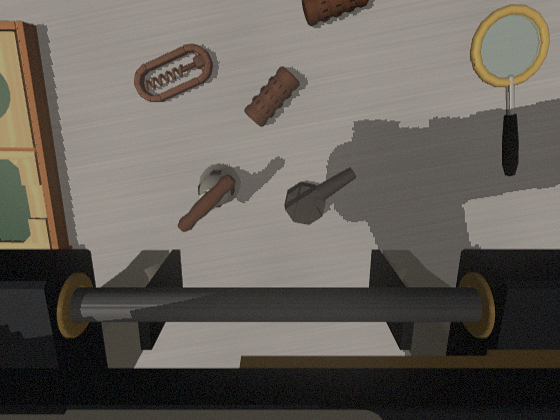

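Bell handle runs (183,227)–(232,178), stopper head ~(305,203) with shank to (352,172), folding corkscrew (174,73); the target cork is cut off at the top (335,8), nearer cork is the decoy.

Run:
```python
from h import *
d=load('w3'); s=3
im=cv2.imread('pics/w3.png'); im=cv2.resize(im[30:250,120:380],None,fx=s,fy=s,interpolation=cv2.INTER_CUBIC)
def dr(o,yaw,pts,z,col=(0,0,255),cl=True):
    a=np.radians(yaw);u=np.array([np.cos(a),np.sin(a)]);w=np.array([-u[1],u[0]])
    X=np.array([[*(np.array(o)+p*u+q*w),z] for p,q in pts]);p=(proj(d,X)-[120,30]+.5)*s
    cv2.polylines(im,[p.astype(np.int32)],cl,col,1)
A=ray(d,(181,229),.091)[0];B=ray(d,(234,177),.091)[0];v=B-A;yb=np.degrees(np.arctan2(v[1],v[0]));cb=((A+B)/2)[:2]
print('bell',cb,yb,np.linalg.norm(v))
dr(cb,yb,[(-.035,-.0075),(.035,-.0075),(.035,.0075),(-.035,.0075)],.091)
t=np.linspace(0,6.28,40)
dr(cb,0,[(.024*np.cos(a),.024*np.sin(a)) for a in t],0,(0,255,0))
A=ray(d,(136,86),.007)[0];B=ray(d,(212,58),.007)[0];v=B-A;yf=np.degrees(np.arctan2(v[1],v[0]));cf=((A+B)/2)[:2]
print('fold',cf,yf,np.linalg.norm(v))
dr(cf,yf,[(-.023,-.02),(.023,-.02),(.043,0),(.023,.02),(-.023,.02),(-.043,0)],.014)
H=ray(d,(306,199),.022)[0];E_=ray(d,(354,171),.008)[0];v=E_-H;ys=np.degrees(np.arctan2(v[1],v[0]));u=v[:2]/np.linalg.norm(v[:2]);cs=H[:2]+.022*u
print('stop',cs,ys,np.linalg.norm(v),'expect .066')
k=.022;q=.0091
dr(cs-.022*u,ys,[(k,q),(q,k),(-q,k),(-k,q),(-k,-q),(-q,-k),(q,-k),(k,-q)],.022)
dr(cs,ys,[(0,-.01),(.044,-.0075),(.044,.0075),(0,.01)],.010)
cv2.imwrite('pics/w3o.png',im)
```

```text
bell [ 0.48117074 -0.12363912] -56.320303492797635 0.07312269118478265
fold [ 0.61026166 -0.10209634] -81.66445334982454 0.08815789466474996
stop [ 0.45694491 -0.2399415 ] -72.31137517194391 0.06448773389320663 expect .066
```

View pics/w3o.png

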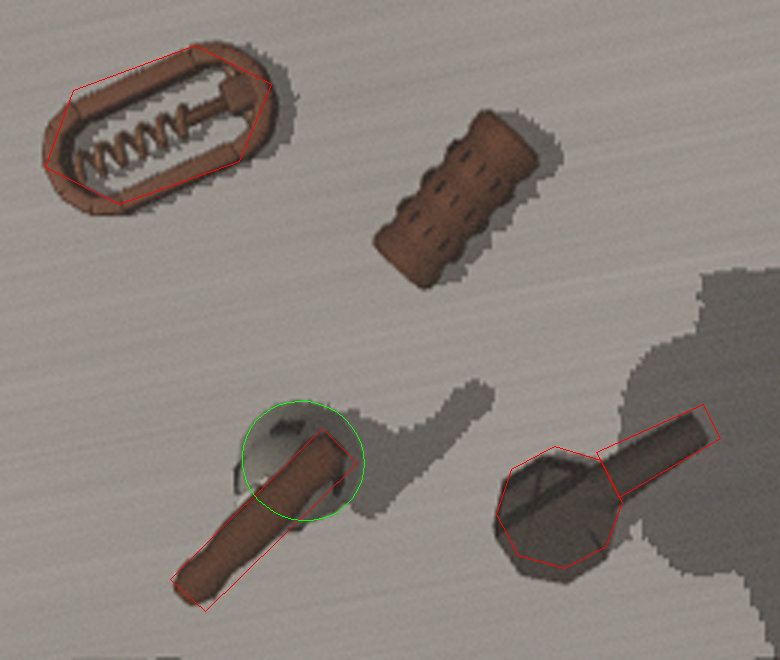

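```bash
python3 -c "
from h import *
go(.4805,-.1235,.14,-56.3)"
```

```text
t 3.05 at [ 0.4853 -0.1886  0.2706] [-1.7999e+02 -1.0000e-02 -1.0330e+01] w 0.0876 F [ 0.6  1.  -0.1] -> dp [-16.4 -63.2 130.6] yaw 0.8024 n 2.3 4.3
```

Request:
apply_moves --commands '[{"dp": [-4, -15, 30], "yaw": 0.16, "grip": 1}, {"dp": [-8, -32, 65], "yaw": 0.33, "grip": 1}, {"dp": [-13, -50, 100], "yaw": 0.5, "grip": 1}, {"dp": [-16, -63, 125], "yaw": 0.67, "grip": 1}, {"dp": [-16.4, -63.2, 130], "yaw": 0.802, "grip": 1}, {"dp": [-16.4, -63.2, 130], "yaw": 0.802, "grip": 1}, {"dp": [-16.4, -63.2, 130], "yaw": 0.802, "grip": 1}]'

```text
time_s: 3.92
tcp_pos: [0.4808, -0.1242, 0.1411]
eef_rot: [-180.0, -0.0, -56.2]
contact_force: [0.3, -0.6, -1.3]
gripper_width: 0.0879
```

```bash
python3 -c "
from h import *
go(.4805,-.1235,.072,-56.3); snap('wrist','w4')"
```

```text
t 3.92 at [ 0.4808 -0.1242  0.1411] [-1.7996e+02 -3.0000e-02 -5.6160e+01] w 0.0879 F [ 0.3 -0.6 -1.3] -> dp [-0.8 -0.2 69.1] yaw 0.0024 n 1.1 0.0
```

View pics/w4.png

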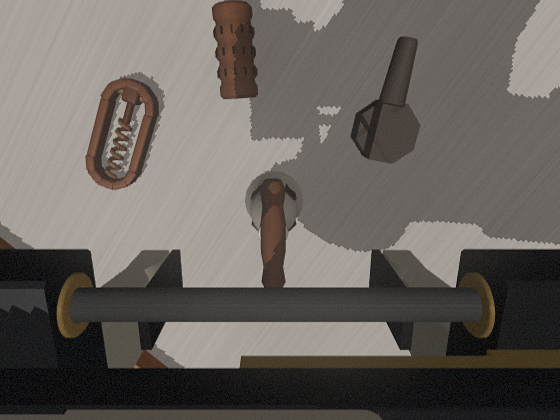

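```bash
python3 -c "
from h import *
d=load('w4')
Ri=R.from_euler('xyz',d['state']['eef_rot'],degrees=True).inv();p=np.array(d['state']['tcp_pos'])
for px,z in [((273,180),.091),((273,287),.091),((274,172),0),((246,200),0.005),((302,203),.005)]: print(px,(Ri.apply(ray(d,px,z)-p)*1000).round(1))
"
```

```text
(273, 180) [[33.7 -1.3 50.1]]
(273, 287) [[-33.9  -1.5  50.1]]
(274, 172) [[ 21.9  -1.1 141.1]]
(246, 200) [[ -0.4 -24.  136.1]]
(302, 203) [[ -2.9  21.9 136.1]]
```

Centred within 1–1.5 mm. Descend and grip.

Request:
apply_moves --commands '[{"dp": [-0.5, -1, 30], "yaw": 0, "grip": 1}, {"dp": [-0.5, -1, 58], "yaw": 0, "grip": 1}, {"dp": [-0.5, -1, 69], "yaw": 0, "grip": 0.5}, {"dp": [-0.5, -1, 69], "yaw": 0, "grip": 0}, {"dp": [-0.5, -1, 69], "yaw": 0, "grip": 0}, {"dp": [-0.5, -1, 69], "yaw": 0, "grip": 0}, {"dp": [-0.5, -1, 69], "yaw": 0, "grip": 0}, {"dp": [-0.5, -1, 69], "yaw": 0, "grip": 0}]' --newtons 25

```text
time_s: 4.97
tcp_pos: [0.481, -0.1236, 0.0719]
eef_rot: [-180.0, -0.0, -56.4]
contact_force: [-0.5, -0.6, 0.6]
gripper_width: 0.0338
```

```bash
python3 -c "
from h import *
go(.6283,.0998,.16,-10.6)"
```

```text
t 4.97 at [ 0.481  -0.1236  0.0719] [-1.7997e+02 -1.0000e-02 -5.6370e+01] w 0.0338 F [-0.5 -0.6  0.6] -> dp [-104.4 -246.4  -88.1] yaw -0.7988 n 4.5 4.3
```

Request:
apply_moves --commands '[{"dp": [0, 0, 0], "yaw": 0, "grip": 0}, {"dp": [0, 0, 0], "yaw": 0, "grip": 0}, {"dp": [0, 0, 0], "yaw": 0, "grip": 0}, {"dp": [0, 0, 0], "yaw": 0, "grip": 0}, {"dp": [0, 0, -10], "yaw": 0, "grip": 0}, {"dp": [0, 0, -25], "yaw": 0, "grip": 0}, {"dp": [0, 0, -50], "yaw": 0, "grip": 0}, {"dp": [0, 0, -80], "yaw": 0, "grip": 0}, {"dp": [0, 0, -88], "yaw": 0, "grip": 0}]'

```text
time_s: 6.1
tcp_pos: [0.482, -0.1236, 0.1622]
eef_rot: [-179.8, -0.1, -56.4]
contact_force: [-0.4, -0.3, -3.0]
gripper_width: 0.0169
```

```bash
python3 -c "
from h import *
snap('wrist','w5');go(.6283,.0998,.16,-10.6)"
```

```text
t 6.15 at [ 0.4818 -0.1235  0.162 ] [-1.7981e+02 -1.0000e-01 -5.6360e+01] w 0.0171 F [ 1.2 -1.1 -2.2] -> dp [-104.8 -245.7    2. ] yaw -0.7986 n 4.3 4.3
```

View pics/w5.png

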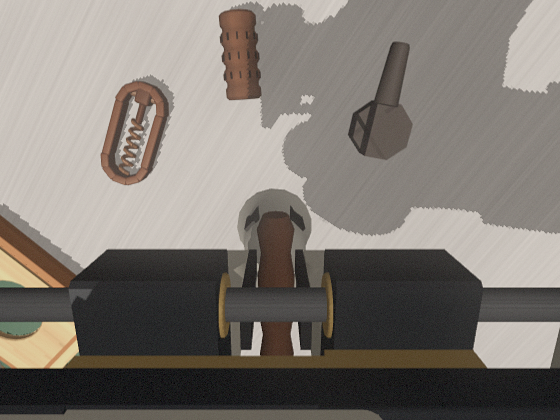

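Held firmly. Now carry it to the round recess.

Request:
apply_moves --commands '[{"dp": [-7, -16, 0], "yaw": -0.05, "grip": 0}, {"dp": [-20, -47, 0], "yaw": -0.15, "grip": 0}, {"dp": [-37, -87, 0], "yaw": -0.28, "grip": 0}, {"dp": [-54, -127, 0], "yaw": -0.41, "grip": 0}, {"dp": [-71, -167, 0], "yaw": -0.54, "grip": 0}, {"dp": [-87, -205, 0], "yaw": -0.67, "grip": 0}, {"dp": [-98, -231, 0], "yaw": -0.75, "grip": 0}, {"dp": [-104, -244, 0], "yaw": -0.79, "grip": 0}, {"dp": [-104.8, -245.7, 0], "yaw": -0.8, "grip": 0}, {"dp": [-104.8, -245.7, 0], "yaw": -0.8, "grip": 0}, {"dp": [-104.8, -245.7, 0], "yaw": -0.8, "grip": 0}]'

```text
time_s: 7.52
tcp_pos: [0.6269, 0.099, 0.1597]
eef_rot: [180.0, 0.0, -10.6]
contact_force: [-0.1, -0.8, -1.5]
gripper_width: 0.017
```

```bash
python3 -c "
from h import *
snap('wrist','w6');go(.6283,.0998,.088,-10.6)
d=load('w6')
im=cv2.imread('pics/w6.png')
t=np.linspace(0,6.28,60)
for r,z,c in((.03,.022,(0,0,255)),):
  p=proj(d,np.c_[.6283+r*np.cos(t),.0998+r*np.sin(t),z+0*t]);cv2.polylines(im,[p.astype(np.int32)],True,c,1)
p=np.array(d['state']['tcp_pos']);q=proj(d,np.c_[p[0]+.024*np.cos(t),p[1]+.024*np.sin(t),p[2]-.072+0*t]);cv2.polylines(im,[q.astype(np.int32)],True,(0,255,0),1)
cv2.imwrite('pics/w6o.png',im)"
```

```text
t 7.58 at [0.6271 0.099  0.1598] [-1.7999e+02 -1.0000e-02 -1.0600e+01] w 0.0174 F [ 0.3 -0.2 -2.2] -> dp [ 1.1 -1.  71.8] yaw -0.0 n 1.1 0.0
```

View pics/w6o.png

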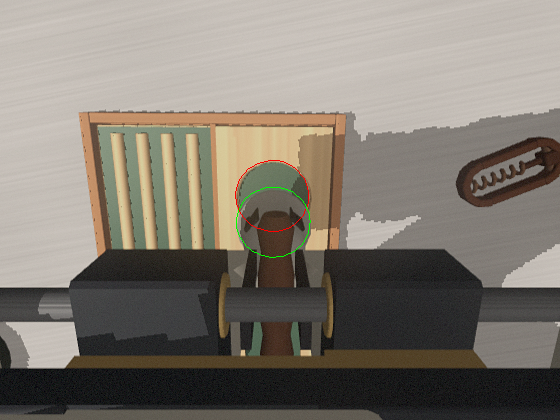

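Request:
apply_moves --commands '[{"dp": [1, -1, 15], "yaw": 0, "grip": 0}, {"dp": [1, -1, 38], "yaw": 0, "grip": 0}, {"dp": [1, -1, 56], "yaw": 0, "grip": 0}, {"dp": [1, -1, 64], "yaw": 0, "grip": 0}, {"dp": [1, -1, 68], "yaw": 0, "grip": 0}, {"dp": [1, -1, 70], "yaw": 0, "grip": 0}, {"dp": [1, -1, 71], "yaw": 0, "grip": 0}, {"dp": [1, -1, 71], "yaw": 0, "grip": 0}]'

```text
time_s: 8.57
tcp_pos: [0.6288, 0.1007, 0.089]
eef_rot: [-180.0, -0.0, -10.5]
contact_force: [-0.2, 0.6, -2.5]
gripper_width: 0.0173
```

```bash
python3 -c "
from h import *
snap('wrist','w7');snap('scene','s7');go(.6283,.0998,.088,-10.6)
crop('s7','s7c',200,110,180,130,4)"
```

```text
t 8.68 at [0.6287 0.1006 0.0889] [-1.7998e+02 -3.0000e-02 -1.0530e+01] w 0.017 F [ 0.1  0.5 -2.5] -> dp [-0.3  0.9  0.9] yaw 0.0012 n 0.0 0.0
```

View pics/w7.png

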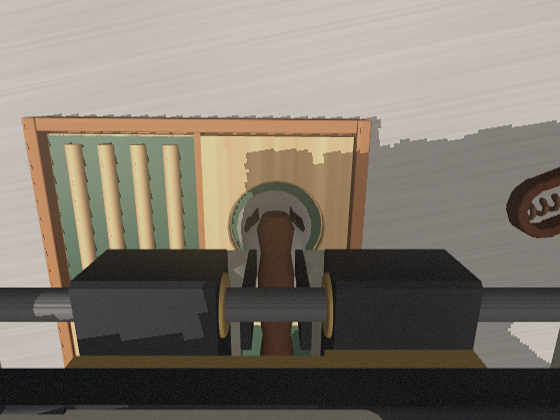

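View pics/s7c.png

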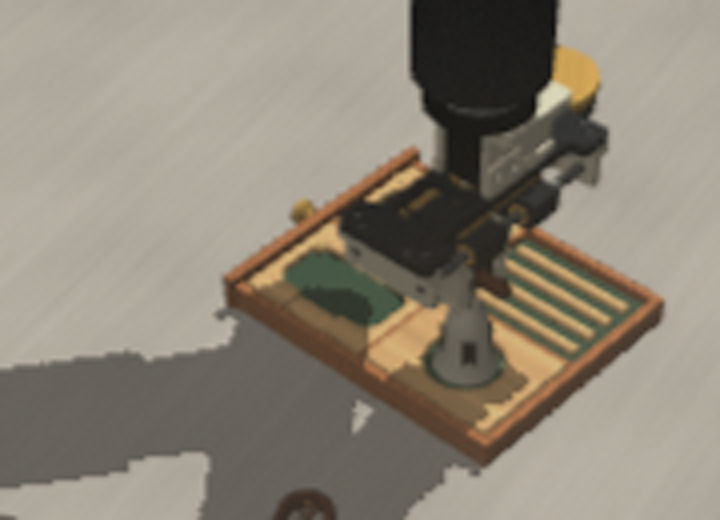

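The bell sits centred in the round recess. Lower in 0.5 mm steps to contact.

Request:
apply_moves --commands '[{"dp": [0, 0.5, 0.5], "yaw": 0, "grip": 0}, {"dp": [0, 0.5, 1], "yaw": 0, "grip": 0}, {"dp": [0, 0.5, 1.2], "yaw": 0, "grip": 0}, {"dp": [0, 0.5, 1.2], "yaw": 0, "grip": 0}]'

```text
time_s: 9.18
tcp_pos: [0.6287, 0.1002, 0.0877]
eef_rot: [-180.0, -0.0, -10.5]
contact_force: [-0.5, 0.9, 0.5]
gripper_width: 0.017
```

Weight is off the wrist (−2.5 → +0.5 N), so it is resting. Release.

Request:
apply_moves --commands '[{"dp": [0, 0, 0], "yaw": 0, "grip": 0.25}, {"dp": [0, 0, 0], "yaw": 0, "grip": 0.3}, {"dp": [0, 0, 0], "yaw": 0, "grip": 0.4}, {"dp": [0, 0, 0], "yaw": 0, "grip": 0.5}, {"dp": [0, 0, 0], "yaw": 0, "grip": 0.5}, {"dp": [0, 0, -15], "yaw": 0, "grip": 0.5}, {"dp": [0, 0, -45], "yaw": 0, "grip": 0.5}, {"dp": [0, 0, -90], "yaw": 0, "grip": 0.6}, {"dp": [0, 0, -130], "yaw": 0, "grip": 0.8}, {"dp": [0, 0, -150], "yaw": 0, "grip": 0.8}]'

```text
time_s: 10.42
tcp_pos: [0.6294, 0.1002, 0.2417]
eef_rot: [-179.9, -0.2, -10.5]
contact_force: [-0.4, 0.6, -0.2]
gripper_width: 0.0662
```

```bash
python3 -c "
from h import *
snap('wrist','w8');snap('scene','s8');go(.61,-.102,.10,-81.7)
crop('s8','s8c',240,130,140,100,5)"
```

```text
t 10.53 at [0.6299 0.1004 0.2417] [-179.83   -0.31  -10.51] w 0.0693 F [-0.3 -0.4  0.2] -> dp [ 17.4 202.6 141.7] yaw 1.2424 n 4.0 6.7
```

View pics/w8.png

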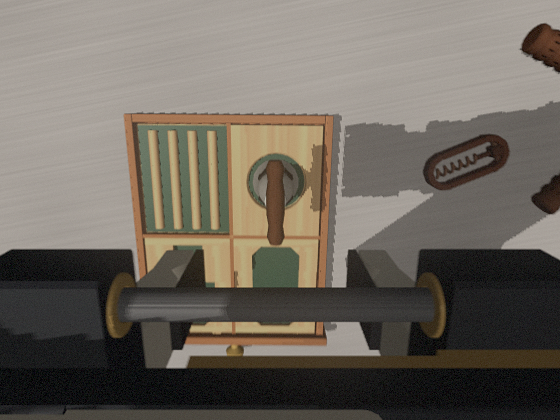

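View pics/s8c.png

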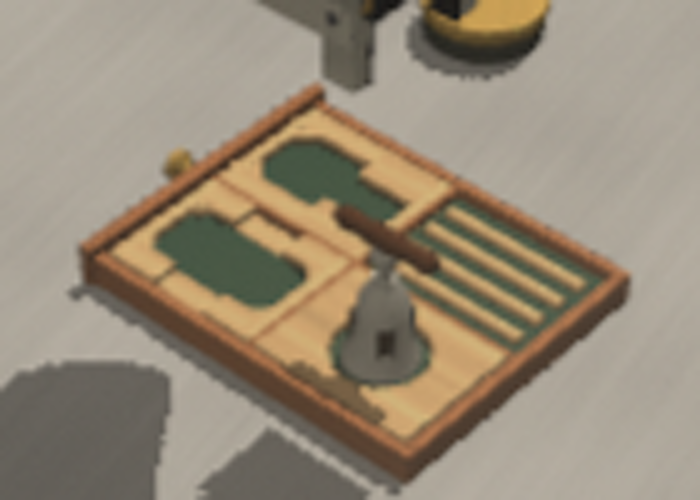

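Bell is standing upright in the recess. Next, the folding corkscrew.

Request:
apply_moves --commands '[{"dp": [2, 20, 0], "yaw": 0.1, "grip": 0.9}, {"dp": [5, 55, 0], "yaw": 0.28, "grip": 0.9}, {"dp": [8, 95, 0], "yaw": 0.46, "grip": 0.9}, {"dp": [11, 135, 20], "yaw": 0.64, "grip": 0.9}, {"dp": [14, 170, 50], "yaw": 0.82, "grip": 0.9}, {"dp": [17, 195, 80], "yaw": 1.0, "grip": 0.9}, {"dp": [17.4, 202.6, 98], "yaw": 1.16, "grip": 0.9}, {"dp": [17.4, 202.6, 101], "yaw": 1.24, "grip": 0.9}, {"dp": [17.4, 202.6, 101], "yaw": 1.24, "grip": 0.9}, {"dp": [17.4, 202.6, 101], "yaw": 1.24, "grip": 0.9}]'

```text
time_s: 11.78
tcp_pos: [0.6087, -0.1022, 0.1367]
eef_rot: [-180.0, -0.0, -81.5]
contact_force: [-1.6, 0.7, 0.4]
gripper_width: 0.0787
```

```bash
python3 -c "
from h import *
go(.61,-.102,.004,-81.7);snap('wrist','w9')"
```

```text
t 11.78 at [ 0.6087 -0.1022  0.1367] [-179.98   -0.    -81.46] w 0.0787 F [-1.6  0.7  0.4] -> dp [  0.   -1.3 132.7] yaw 0.0042 n 2.1 0.0
```

View pics/w9.png

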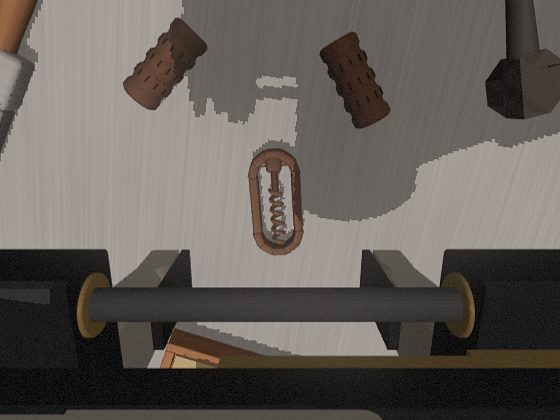

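```bash
cat >> h.py <<'E'
def tool(d,px,z):
    Ri=R.from_euler('xyz',d['state']['eef_rot'],degrees=True).inv();p=np.array(d['state']['tcp_pos'])
    return (Ri.apply(ray(d,px,z)-p)*1000).round(1)
E
python3 -c "
from h import *
d=load('w9');print(tool(d,[(273,149),(278,255)],.007)); print(tool(d,[(249.5,183),(297.5,183),(253,233),(302,233)],.009))"
```

```text
[[ 41.8  -2.6 129.7]
 [-46.4   1.4 129.7]]
[[ 15.5 -21.1 127.7]
 [ 15.5  16.6 127.6]
 [-26.2 -19.1 127.7]
 [-26.2  21.  127.6]]
```

Request:
apply_moves --commands '[{"dp": [-2, -0.7, 30], "yaw": -0.06, "grip": 0.9}, {"dp": [-2, -0.7, 70], "yaw": -0.06, "grip": 0.9}, {"dp": [-2, -0.7, 105], "yaw": -0.06, "grip": 0.8}, {"dp": [-2, -0.7, 125], "yaw": -0.06, "grip": 0.7}, {"dp": [-2, -0.7, 132], "yaw": -0.06, "grip": 0.6}, {"dp": [-2, -0.7, 132], "yaw": -0.06, "grip": 0}, {"dp": [-2, -0.7, 132], "yaw": -0.06, "grip": 0}, {"dp": [-2, -0.7, 132], "yaw": -0.06, "grip": 0}, {"dp": [-2, -0.7, 132], "yaw": -0.06, "grip": 0}, {"dp": [-2, -0.7, 132], "yaw": -0.06, "grip": 0}, {"dp": [-2, -0.7, 132], "yaw": -0.06, "grip": 0}]' --newtons 20

```text
time_s: 13.2
tcp_pos: [0.6096, -0.1001, 0.0054]
eef_rot: [-179.9, -0.0, -78.1]
contact_force: [-0.7, 0.8, 6.3]
gripper_width: 0.0397
```

```bash
python3 -c "
from h import *
go(.51,.122,.12,-10.6)"
```

```text
t 13.2 at [ 0.6096 -0.1001  0.0054] [-1.7991e+02 -2.0000e-02 -7.8120e+01] w 0.0397 F [-0.7  0.8  6.3] -> dp [-237.9   51.8 -114.6] yaw -1.1784 n 4.3 6.3
```

Request:
apply_moves --commands '[{"dp": [0, 0, -10], "yaw": 0, "grip": 0}, {"dp": [0, 0, -35], "yaw": 0, "grip": 0}, {"dp": [0, 0, -75], "yaw": 0, "grip": 0}, {"dp": [-15, 3, -115], "yaw": -0.1, "grip": 0}, {"dp": [-50, 11, -145], "yaw": -0.26, "grip": 0}, {"dp": [-90, 20, -160], "yaw": -0.44, "grip": 0}, {"dp": [-130, 28, -160], "yaw": -0.62, "grip": 0}, {"dp": [-170, 37, -160], "yaw": -0.8, "grip": 0}, {"dp": [-205, 45, -160], "yaw": -0.96, "grip": 0}, {"dp": [-230, 50, -160], "yaw": -1.1, "grip": 0}, {"dp": [-238, 52, -160], "yaw": -1.18, "grip": 0}, {"dp": [-238, 52, -160], "yaw": -1.18, "grip": 0}]'

```text
time_s: 14.7
tcp_pos: [0.5088, 0.1225, 0.1648]
eef_rot: [-180.0, -0.0, -10.5]
contact_force: [-0.1, -0.7, -1.2]
gripper_width: 0.0395
```

```bash
python3 -c "
from h import *
snap('wrist','w10');go(.51,.122,.022,-10.6)"
```

```text
t 14.75 at [0.509  0.122  0.1647] [-1.7999e+02 -1.0000e-02 -1.0600e+01] w 0.0397 F [ 0.8 -0.5 -1.5] -> dp [ 1.000e+00 -1.000e-01  1.427e+02] yaw 0.0 n 2.3 0.0
```

View pics/w10.png

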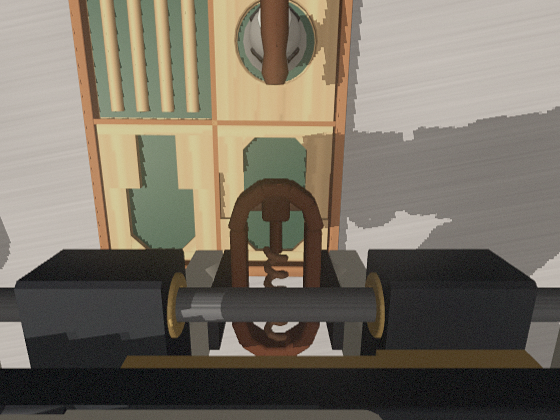

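```bash
python3 -c "
from h import *
d=load('w10');print(tool(d,[(275,179),(277,358)],.1665)); print(tool(d,[(275,137)],.022), proj(d,[[.51035,.12193,.022],[.51035+.049*np.cos(np.radians(-10.6)),.12193+.049*np.sin(np.radians(-10.6)),.022]]))"
```

```text
[[ 44.    1.1  -1.7]
 [-46.2   2.1  -1.7]]
[[ 49.3   1.1 142.8]] [[274.01089208 194.96641465]
 [274.05824876 135.39658688]]
```

Request:
apply_moves --commands '[{"dp": [1.5, 0, 25], "yaw": 0, "grip": 0}, {"dp": [1.5, 0, 60], "yaw": 0, "grip": 0}, {"dp": [1.5, 0, 95], "yaw": 0, "grip": 0}, {"dp": [1.5, 0, 120], "yaw": 0, "grip": 0}, {"dp": [1.5, 0, 132], "yaw": 0, "grip": 0}, {"dp": [1.5, 0, 137], "yaw": 0, "grip": 0}, {"dp": [1.5, 0, 140], "yaw": 0, "grip": 0}, {"dp": [1.5, 0, 140], "yaw": 0, "grip": 0}]'

```text
time_s: 15.75
tcp_pos: [0.511, 0.1219, 0.0249]
eef_rot: [-180.0, -0.0, -10.5]
contact_force: [-0.2, -0.3, -0.8]
gripper_width: 0.0396
```

```bash
python3 -c "
from h import *
snap('wrist','w11');go(.51,.122,.0214,-10.6)"
```

```text
t 15.8 at [0.511 0.122 0.025] [-1.7996e+02 -5.0000e-02 -1.0530e+01] w 0.0398 F [ 0.3 -0.3 -0.5] -> dp [-1.   0.1  3.6] yaw 0.0011 n 0.1 0.0
```

View pics/w11.png

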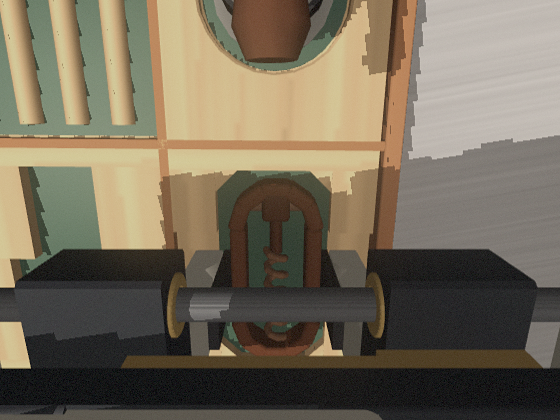

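Well-centred in the long recess. Step down to contact.

Request:
apply_moves --commands '[{"dp": [0, 0, 1.5], "yaw": 0, "grip": 0}, {"dp": [0, 0, 2.5], "yaw": 0, "grip": 0}, {"dp": [0, 0, 3], "yaw": 0, "grip": 0}, {"dp": [0, 0, 3], "yaw": 0, "grip": 0}]'

```text
time_s: 16.3
tcp_pos: [0.5106, 0.1218, 0.0214]
eef_rot: [-180.0, -0.0, -10.5]
contact_force: [-0.6, 0.0, 1.4]
gripper_width: 0.0397
```

Request:
apply_moves --commands '[{"dp": [0, 0, 0.5], "yaw": 0, "grip": 0}, {"dp": [0, 0, 0.5], "yaw": 0, "grip": 0}]'

```text
time_s: 16.55
tcp_pos: [0.5106, 0.1217, 0.0214]
eef_rot: [-180.0, -0.0, -10.5]
contact_force: [-4.3, 0.4, 6.8]
gripper_width: 0.0399
```

Request:
apply_moves --commands '[{"dp": [0, 0, -0.3], "yaw": 0, "grip": 0.48}, {"dp": [0, 0, -0.3], "yaw": 0, "grip": 0.51}, {"dp": [0, 0, -0.3], "yaw": 0, "grip": 0.52}, {"dp": [0, 0, -8], "yaw": 0, "grip": 0.54}, {"dp": [0, 0, -30], "yaw": 0, "grip": 0.6}, {"dp": [0, 0, -75], "yaw": 0, "grip": 0.8}, {"dp": [0, 0, -125], "yaw": 0, "grip": 0.9}, {"dp": [0, 0, -170], "yaw": 0, "grip": 0.9}, {"dp": [0, 0, -180], "yaw": 0, "grip": 0.9}]'

```text
time_s: 17.68
tcp_pos: [0.5121, 0.1224, 0.2049]
eef_rot: [-179.8, -0.3, -10.5]
contact_force: [-0.7, -0.7, -1.3]
gripper_width: 0.0783
```

```bash
python3 -c "
from h import *
snap('wrist','w12');snap('top','t12');a=np.radians(-72.3);go(.457-.022*np.cos(a),-.240-.022*np.sin(a),.14,-72.3);crop('t12','t12c',145,155,130,140,4)
crop('top0','t0c',290,220,130,80,4)"
```

```text
t 17.77 at [0.5111 0.122  0.2024] [-1.7988e+02 -1.2000e-01 -1.0530e+01] w 0.0787 F [ 0.8 -0.6 -0.3] -> dp [  2.6 346.4  62.4] yaw 1.0781 n 5.6 5.8
```

View pics/w12.png

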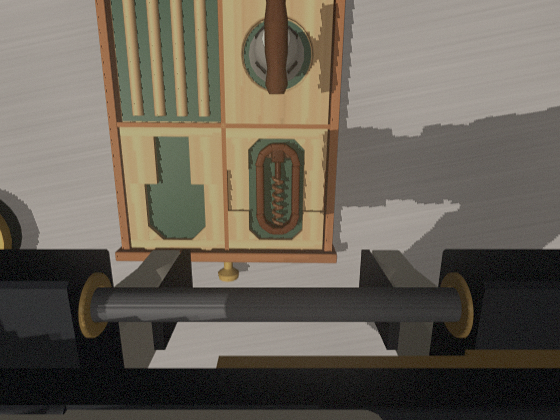

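View pics/t12c.png

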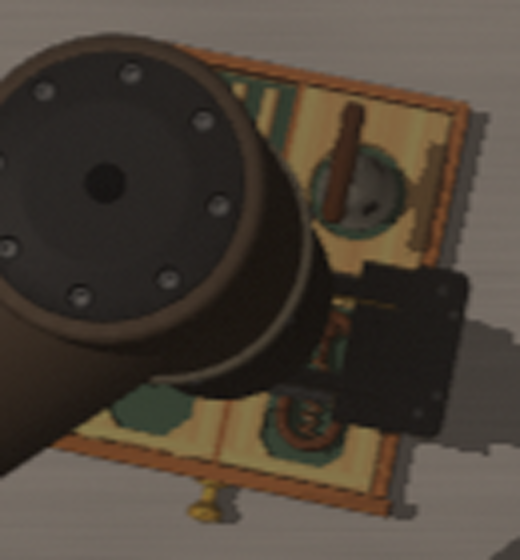

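The folding corkscrew lies flat in the long recess, and the bell is unmoved. Next, the stopper.

Request:
apply_moves --commands '[{"dp": [0, 25, 0], "yaw": 0.1, "grip": 1}, {"dp": [1, 75, 0], "yaw": 0.27, "grip": 1}, {"dp": [1, 130, 0], "yaw": 0.45, "grip": 1}, {"dp": [2, 185, 10], "yaw": 0.63, "grip": 1}, {"dp": [2, 240, 30], "yaw": 0.8, "grip": 1}, {"dp": [2, 290, 50], "yaw": 0.95, "grip": 1}, {"dp": [2.6, 330, 60], "yaw": 1.05, "grip": 1}, {"dp": [2.6, 346, 62], "yaw": 1.08, "grip": 1}, {"dp": [2.6, 346, 62], "yaw": 1.08, "grip": 1}, {"dp": [2.6, 346, 62], "yaw": 1.08, "grip": 1}]'

```text
time_s: 19.02
tcp_pos: [0.4501, -0.2183, 0.1387]
eef_rot: [180.0, 0.0, -72.3]
contact_force: [0.2, -0.1, 0.2]
gripper_width: 0.0875
```

```bash
python3 -c "
from h import *
go(.450,-.219,.008,-72.3);snap('wrist','w13')
d=load('w13')
crop('w13','w13c',180,90,200,160,4)"
```

```text
t 19.02 at [ 0.4501 -0.2183  0.1387] [ 1.7999e+02  1.0000e-02 -7.2340e+01] w 0.0875 F [ 0.2 -0.1  0.2] -> dp [  0.6   0.3 130.7] yaw -0.0007 n 2.1 0.0
```

View pics/w13.png

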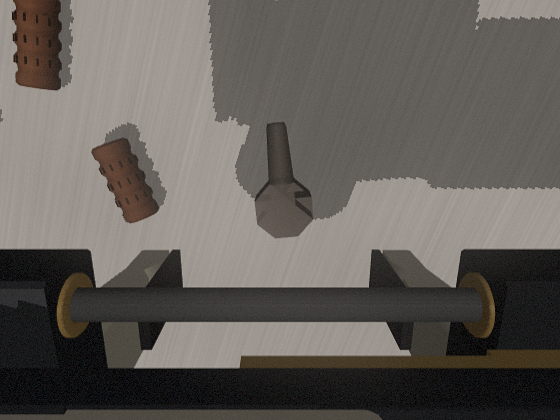

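View pics/w13c.png

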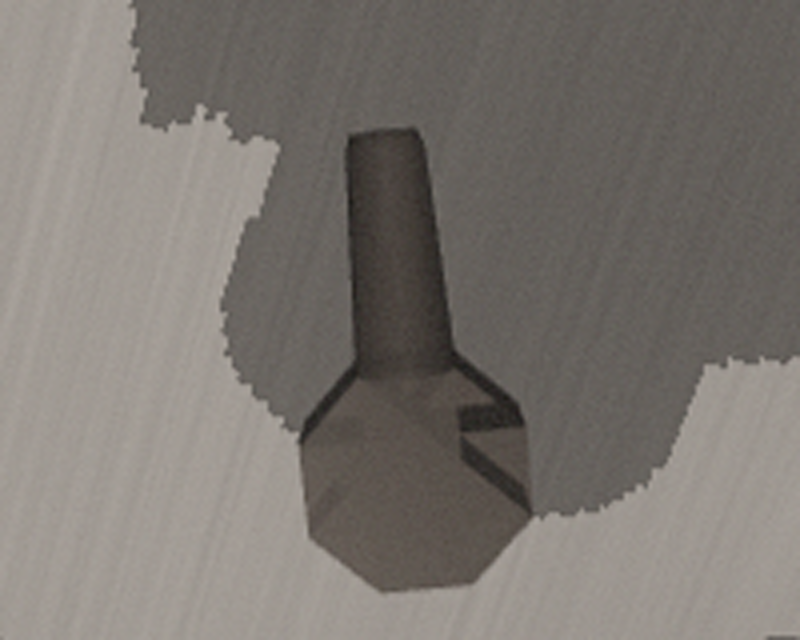

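```bash
python3 -c "
from h import *
d=load('w13')
f=lambda x,y:(180+(x+.5)/4-.5,90+(y+.5)/4-.5)
print('shank end',tool(d,[f(384,130)],.010),'root',tool(d,[f(405,365)],.012))
print('L/R',tool(d,[f(300,440),f(308,535),f(527,425),f(531,515)],.022))
print('back',tool(d,[f(385,591),f(473,582)],.022))"
```

```text
shank end [[ 62.2  -0.3 128.7]] root [[ 17.4   3.8 126.7]]
L/R [[  4.9 -16.4 116.7]
 [-14.2 -15.1 116.7]
 [  7.8  27.  116.7]
 [-10.2  28.2 116.7]]
back [[-2.590e+01 -1.000e-01  1.167e+02]
 [-2.400e+01  1.720e+01  1.167e+02]]
```

Request:
apply_moves --commands '[{"dp": [-3, 6, 25], "yaw": -0.08, "grip": 1}, {"dp": [-3, 6, 65], "yaw": -0.08, "grip": 1}, {"dp": [-3, 6, 100], "yaw": -0.08, "grip": 0.9}, {"dp": [-3, 6, 122], "yaw": -0.08, "grip": 0.8}, {"dp": [-3, 6, 131], "yaw": -0.08, "grip": 0.7}, {"dp": [-3, 6, 131], "yaw": -0.08, "grip": 0}, {"dp": [-3, 6, 131], "yaw": -0.08, "grip": 0}, {"dp": [-3, 6, 131], "yaw": -0.08, "grip": 0}, {"dp": [-3, 6, 131], "yaw": -0.08, "grip": 0}, {"dp": [-3, 6, 131], "yaw": -0.08, "grip": 0}, {"dp": [-3, 6, 131], "yaw": -0.08, "grip": 0}]' --newtons 30

```text
time_s: 20.45
tcp_pos: [0.4441, -0.2178, 0.0088]
eef_rot: [-179.9, -0.0, -67.8]
contact_force: [-0.6, 3.1, 7.0]
gripper_width: 0.0439
```

```bash
python3 -c "
from h import *
a=np.radians(-10.6);print(.528-.022*np.cos(a),.2163-.022*np.sin(a));go(.528-.022*np.cos(a),.2163-.022*np.sin(a),.16,-10.6);snap('wrist','w14')"
```

```text
0.5063754223187098 0.22034692971347983
t 20.45 at [ 0.4441 -0.2178  0.0088] [-1.799e+02 -5.000e-02 -6.781e+01] w 0.0439 F [-0.6  3.1  7. ] -> dp [-382.2 -223.1 -151.2] yaw -0.9986 n 7.5 5.3
```

View pics/w14.png

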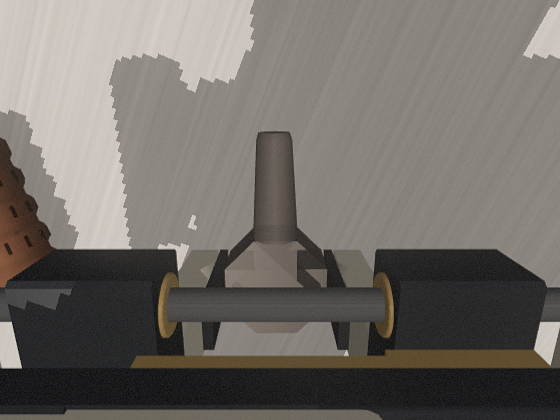

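Gripped at 43.9 mm with the shank pointing straight ahead in the tool frame. Lift and carry to the keyhole.

Request:
apply_moves --commands '[{"dp": [0, 0, -8], "yaw": 0, "grip": 0}, {"dp": [0, 0, -30], "yaw": 0, "grip": 0}, {"dp": [0, 0, -70], "yaw": 0, "grip": 0}, {"dp": [-20, -12, -110], "yaw": -0.05, "grip": 0}, {"dp": [-60, -35, -140], "yaw": -0.16, "grip": 0}, {"dp": [-105, -61, -151], "yaw": -0.28, "grip": 0}, {"dp": [-153, -89, -151], "yaw": -0.4, "grip": 0}, {"dp": [-201, -117, -151], "yaw": -0.53, "grip": 0}, {"dp": [-249, -145, -151], "yaw": -0.65, "grip": 0}, {"dp": [-297, -173, -151], "yaw": -0.78, "grip": 0}, {"dp": [-340, -198, -151], "yaw": -0.89, "grip": 0}, {"dp": [-370, -216, -151], "yaw": -0.97, "grip": 0}]'

```text
time_s: 22.0
tcp_pos: [0.5035, 0.2082, 0.1592]
eef_rot: [-180.0, -0.0, -12.0]
contact_force: [-0.3, -0.6, -1.1]
gripper_width: 0.0436
```

```bash
python3 -c "
from h import *
go(.5064,.2203,.16,-10.6)"
```

```text
t 22.0 at [0.5035 0.2082 0.1592] [-179.99   -0.    -12.01] w 0.0436 F [-0.3 -0.6 -1.1] -> dp [  0.3 -12.4  -0.8] yaw -0.0247 n 0.2 0.1
```

Request:
apply_moves --commands '[{"dp": [0, -7, 10], "yaw": -0.02, "grip": 0}, {"dp": [0, -12, 35], "yaw": -0.025, "grip": 0}, {"dp": [0, -12.4, 60], "yaw": -0.025, "grip": 0}, {"dp": [0, -12.4, 70], "yaw": -0.025, "grip": 0}, {"dp": [0, -12.4, 70], "yaw": -0.025, "grip": 0}, {"dp": [0, -12.4, 70], "yaw": -0.025, "grip": 0}]'

```text
time_s: 22.75
tcp_pos: [0.5069, 0.2185, 0.0898]
eef_rot: [-179.9, -0.1, -10.8]
contact_force: [0.6, -0.2, -1.0]
gripper_width: 0.0435
```

Run:
```python
from h import *
snap('wrist','w15');go(.5064,.2203,.0248,-10.6)
d=load('w15');im=cv2.imread('pics/w15.png')
a=np.radians(-10.6);u=np.array([np.cos(a),np.sin(a)]);w=np.array([-u[1],u[0]]);L=np.array([.52804,.21629])
for pts,z in (([(-.05,-.028),(.006,-.028),(.006,-.016),(.05,-.016),(.05,.016),(.006,.016),(.006,.028),(-.05,.028)],.022),):
    p=proj(d,np.array([[*(L+x*u+y*w),z] for x,y in pts]));cv2.polylines(im,[p.astype(np.int32)],True,(0,0,255),1)
cv2.imwrite('pics/w15o.png',im)
```

```text
t 22.8 at [0.5069 0.2186 0.0899] [-1.7993e+02 -6.0000e-02 -1.0830e+01] w 0.0434 F [-0.8  0.8 -1.7] -> dp [-0.8 -1.6 65.1] yaw -0.004 n 1.0 0.0
```

View pics/w15o.png

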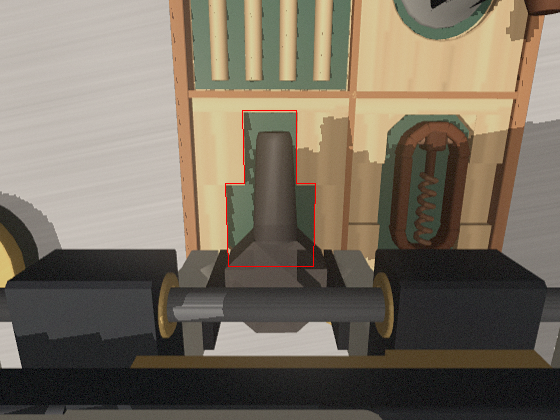

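Request:
apply_moves --commands '[{"dp": [-0.8, -1.6, 15], "yaw": -0.004, "grip": 0}, {"dp": [-0.8, -1.6, 38], "yaw": -0.004, "grip": 0}, {"dp": [-0.8, -1.6, 53], "yaw": -0.004, "grip": 0}, {"dp": [-0.8, -1.6, 59], "yaw": -0.004, "grip": 0}, {"dp": [-0.8, -1.6, 61], "yaw": -0.004, "grip": 0}, {"dp": [-0.8, -1.6, 61], "yaw": -0.004, "grip": 0}]'

```text
time_s: 23.55
tcp_pos: [0.5061, 0.2203, 0.0282]
eef_rot: [-180.0, -0.0, -10.6]
contact_force: [-0.5, -0.4, -1.9]
gripper_width: 0.0434
```

Run:
```python
from h import *
snap('wrist','w16');go(.5064,.2203,.0248,-10.6)
d=load('w15');print(tool(d,[(274,133)],.093))
```

```text
t 23.6 at [0.5062 0.2204 0.0284] [-1.7996e+02 -4.0000e-02 -1.0580e+01] w 0.044 F [ 0.1  1.5 -1.4] -> dp [0.2 0.1 3.6] yaw 0.0004 n 0.1 0.0
[[63.5  0.7 -3.1]]
```

View pics/w16.png

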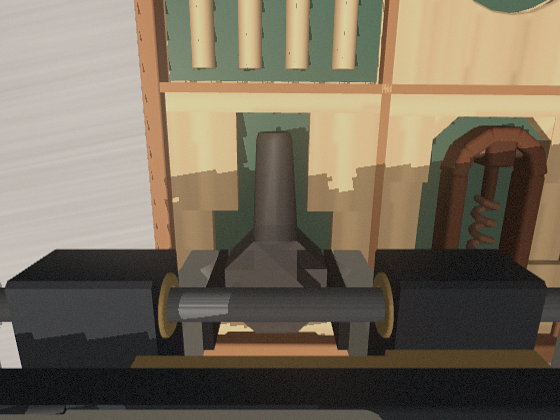

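Request:
apply_moves --commands '[{"dp": [1.5, 0, 1.5], "yaw": 0, "grip": 0}, {"dp": [1.5, 0, 2.7], "yaw": 0, "grip": 0}, {"dp": [1.5, 0, 3.4], "yaw": 0, "grip": 0}, {"dp": [1.5, 0, 3.4], "yaw": 0, "grip": 0}]'

```text
time_s: 24.1
tcp_pos: [0.5074, 0.2199, 0.0249]
eef_rot: [-180.0, -0.0, -10.6]
contact_force: [-2.2, -0.3, 3.7]
gripper_width: 0.0436
```

Request:
apply_moves --commands '[{"dp": [0, 0, 0.2], "yaw": 0, "grip": 0}, {"dp": [0, 0, 0], "yaw": 0, "grip": 0.53}, {"dp": [0, 0, 0], "yaw": 0, "grip": 0.56}, {"dp": [0, 0, 0], "yaw": 0, "grip": 0.58}, {"dp": [0, 0, -8], "yaw": 0, "grip": 0.6}, {"dp": [0, 0, -30], "yaw": 0, "grip": 0.6}, {"dp": [0, 0, -75], "yaw": 0, "grip": 0.7}, {"dp": [0, 0, -125], "yaw": 0, "grip": 0.8}, {"dp": [0, 0, -165], "yaw": 0, "grip": 0.8}, {"dp": [0, 0, -175], "yaw": 0, "grip": 0.8}]'

```text
time_s: 25.35
tcp_pos: [0.5085, 0.2207, 0.2032]
eef_rot: [-179.8, -0.2, -10.6]
contact_force: [-0.5, 0.8, -0.8]
gripper_width: 0.0702
```

Run:
```python
from h import *
snap('wrist','w17');go(.648,-.277,.16,-83.4)
```

```text
t 25.4 at [0.5083 0.2205 0.2029] [-179.79   -0.19  -10.58] w 0.0701 F [ 0.7 -0.6  0.5] -> dp [228.6 463.4  42.9] yaw 1.271 n 8.3 6.8
```

View pics/w17.png

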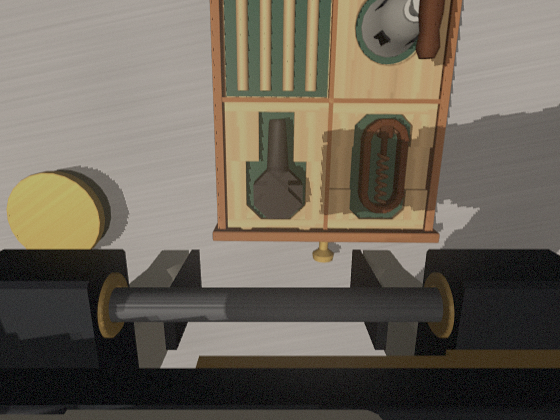

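Stopper lies flat in the keyhole, shank in the slot. Now the cork.

Request:
apply_moves --commands '[{"dp": [10, 20, 0], "yaw": 0.05, "grip": 0.8}, {"dp": [31, 63, 0], "yaw": 0.17, "grip": 0.8}, {"dp": [56, 113, 0], "yaw": 0.31, "grip": 0.8}, {"dp": [81, 164, 0], "yaw": 0.45, "grip": 0.8}, {"dp": [106, 215, 0], "yaw": 0.59, "grip": 0.8}, {"dp": [131, 265, 0], "yaw": 0.73, "grip": 0.8}, {"dp": [156, 316, 10], "yaw": 0.87, "grip": 0.8}, {"dp": [181, 367, 20], "yaw": 1.0, "grip": 0.8}, {"dp": [204, 413, 35], "yaw": 1.13, "grip": 0.8}, {"dp": [221, 448, 43], "yaw": 1.23, "grip": 0.8}, {"dp": [229, 463, 43], "yaw": 1.27, "grip": 0.8}, {"dp": [229, 463, 43], "yaw": 1.27, "grip": 0.8}]'

```text
time_s: 26.9
tcp_pos: [0.6469, -0.278, 0.1552]
eef_rot: [179.9, 0.0, -83.4]
contact_force: [0.5, 0.1, -0.2]
gripper_width: 0.0698
```

Run:
```python
from h import *
snap('wrist','w18');go(.648,-.277,.006,-83.4);print(get_state()['qd'].round(1))
```

```text
t 26.95 at [ 0.647  -0.2771  0.1558] [ 1.7994e+02  3.0000e-02 -8.3330e+01] w 0.0699 F [ 0.5  0.3 -0.6] -> dp [ -0.   -1.  149.8] yaw 0.0013 n 2.4 0.0
[ 1.3 -1.2 -0.5 -0.1 -0.   0.2]
```

View pics/w18.png

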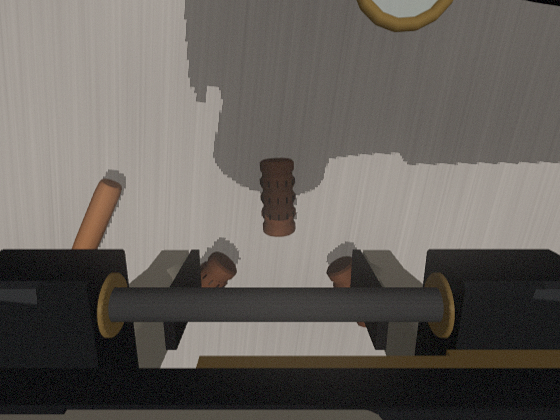

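This is the right-most cork (278,197), with the two decoys behind it at lower left and lower right.

Run:
```python
from h import *
d=load('w18');print(tool(d,[(277,159),(279,236)],.022), tool(d,[(261.5,200),(295.5,200)],.014)); crop('w18','w18c',230,140,100,110,5)
```

```text
[[ 33.5   0.4 133.2]
 [-30.8   2.2 133.2]] [[ -1.9 -12.4 141.1]
 [ -1.9  15.9 141.2]]
```

View pics/w18c.png

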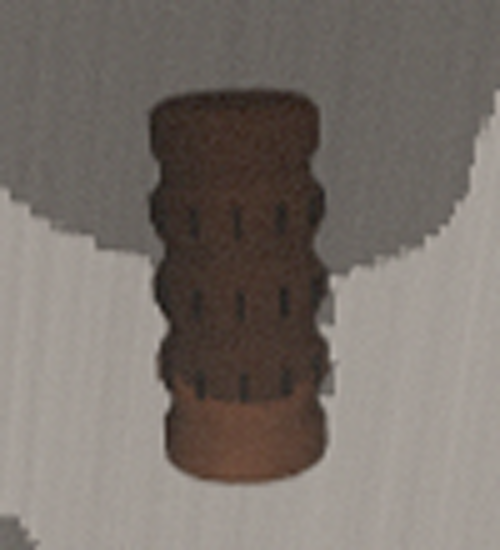

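Request:
apply_moves --commands '[{"dp": [0.5, 1.6, 30], "yaw": -0.03, "grip": 0.75}, {"dp": [0.5, 1.6, 75], "yaw": -0.03, "grip": 0.7}, {"dp": [0.5, 1.6, 115], "yaw": -0.03, "grip": 0.65}, {"dp": [0.5, 1.6, 140], "yaw": -0.03, "grip": 0.6}, {"dp": [0.5, 1.6, 150], "yaw": -0.03, "grip": 0.55}, {"dp": [0.5, 1.6, 150], "yaw": -0.03, "grip": 0.4}, {"dp": [0.5, 1.6, 150], "yaw": -0.03, "grip": 0.2}, {"dp": [0.5, 1.6, 150], "yaw": -0.03, "grip": 0}, {"dp": [0.5, 1.6, 150], "yaw": -0.03, "grip": 0}, {"dp": [0.5, 1.6, 150], "yaw": -0.03, "grip": 0}, {"dp": [0.5, 1.6, 150], "yaw": -0.03, "grip": 0}]' --newtons 20

```text
time_s: 28.32
tcp_pos: [0.6468, -0.2781, 0.008]
eef_rot: [-179.9, -0.0, -81.6]
contact_force: [-0.1, 3.2, 5.8]
gripper_width: 0.0273
```

Run:
```python
from h import *
snap('wrist','w19')
a=np.radians(-10.6);B=np.array([.64599,.19418]);t=B+.02*np.array([-np.sin(a),np.cos(a)]);print(t);go(*t,.19,-10.6)
```

```text
[0.64966903 0.21383871]
t 28.38 at [ 0.6467 -0.2781  0.008 ] [-1.7988e+02 -4.0000e-02 -8.1610e+01] w 0.0277 F [-0.3  2.3  5.9] -> dp [-486.2  -74.6 -182. ] yaw -1.2394 n 8.4 6.6
```

View pics/w19.png

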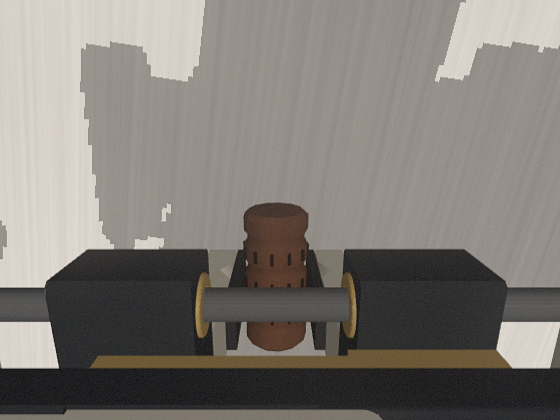

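Request:
apply_moves --commands '[{"dp": [0, 0, -10], "yaw": 0, "grip": 0}, {"dp": [0, 0, -38], "yaw": 0, "grip": 0}, {"dp": [0, 0, -80], "yaw": 0, "grip": 0}, {"dp": [-15, -2, -125], "yaw": -0.04, "grip": 0}, {"dp": [-50, -8, -160], "yaw": -0.13, "grip": 0}, {"dp": [-100, -15, -178], "yaw": -0.26, "grip": 0}, {"dp": [-155, -24, -182], "yaw": -0.4, "grip": 0}, {"dp": [-210, -32, -182], "yaw": -0.54, "grip": 0}, {"dp": [-265, -41, -182], "yaw": -0.68, "grip": 0}, {"dp": [-320, -49, -182], "yaw": -0.82, "grip": 0}, {"dp": [-375, -57, -182], "yaw": -0.96, "grip": 0}, {"dp": [-425, -65, -182], "yaw": -1.09, "grip": 0}]'

```text
time_s: 29.88
tcp_pos: [0.648, 0.1537, 0.1892]
eef_rot: [-180.0, -0.0, -18.9]
contact_force: [0.5, -0.1, -0.2]
gripper_width: 0.0273
```

Run:
```python
from h import *
go(.6497,.2138,.14,-10.6)
```

```text
t 29.88 at [0.648  0.1537 0.1892] [-1.7998e+02 -2.0000e-02 -1.8920e+01] w 0.0273 F [ 0.5 -0.1 -0.2] -> dp [-17.8 -57.4  49.2] yaw -0.1451 n 1.2 0.8
```

Request:
apply_moves --commands '[{"dp": [-10, -32, 0], "yaw": -0.08, "grip": 0}, {"dp": [-16, -51, 0], "yaw": -0.13, "grip": 0}, {"dp": [-18, -57.5, 10], "yaw": -0.145, "grip": 0}, {"dp": [-18, -57.5, 30], "yaw": -0.145, "grip": 0}, {"dp": [-18, -57.5, 49], "yaw": -0.145, "grip": 0}, {"dp": [-18, -57.5, 49], "yaw": -0.145, "grip": 0}, {"dp": [-18, -57.5, 49], "yaw": -0.145, "grip": 0}]'

```text
time_s: 30.75
tcp_pos: [0.6506, 0.2117, 0.1399]
eef_rot: [-180.0, -0.0, -10.9]
contact_force: [0.9, -0.4, -1.0]
gripper_width: 0.0275
```

Run:
```python
from h import *
snap('wrist','w20');go(.6497,.2138,.029,-10.6)
d=load('w20');im=cv2.imread('pics/w20.png')
a=np.radians(-10.6);u=np.array([np.cos(a),np.sin(a)]);w=np.array([-u[1],u[0]]);L=np.array([.64599,.19418])
for y in(-.03,-.01,.01,.03):
    p=proj(d,np.array([[*(L+x*u+y*w),.021] for x in(-.052,.052)]));cv2.polylines(im,[p.astype(np.int32)],True,(0,0,255),1)
cv2.imwrite('pics/w20o.png',im)
print(tool(d,[(276,200)],d['state']['tcp_pos'][2]+.014))
```

```text
t 30.8 at [0.6508 0.2119 0.1403] [-1.7997e+02 -6.0000e-02 -1.0900e+01] w 0.0275 F [ 0.2  0.1 -0.2] -> dp [ -1.4  -1.7 111.3] yaw -0.0052 n 1.8 0.0
[[ 37.9   1.5 -14. ]]
```

View pics/w20o.png

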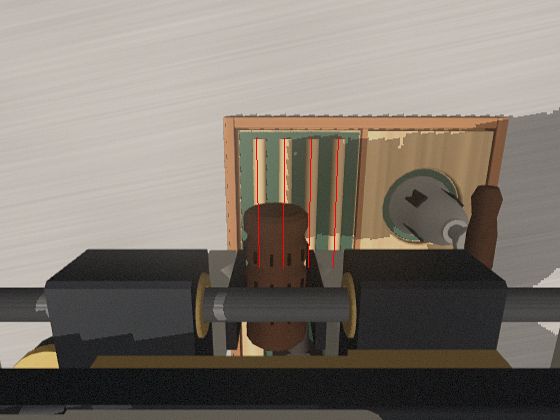

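Run:
```python
from h import *
crop('w20','w20c',225,110,150,110,5)
```

```text
(no output)
```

View pics/w20c.png

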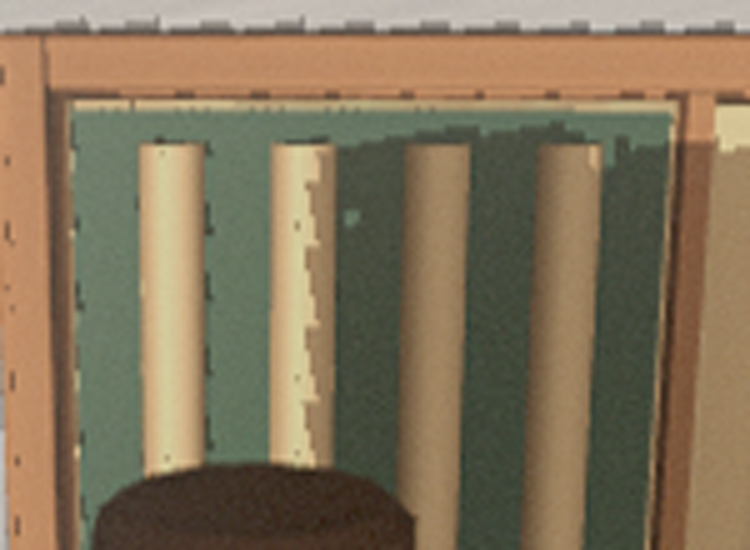

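Run:
```python
from h import *
d=load('w20');f=lambda x,y:(225+(x+.5)/5-.5,110+(y+.5)/5-.5)
print(tool(d,[f(172,150),f(177,460),f(303,150),f(302,460)],.021)); print(tool(d,[f(237,144)],.018))
z=d['state']['tcp_pos'][2]+.006
print(tool(d,[f(95,530),f(415,520)],z),tool(d,[f(250,465)],z+.010))
```

```text
[[ 49.5 -10.7 118.9]
 [  2.2 -10.5 118.9]
 [ 49.5   8.6 118.9]
 [  2.2   8.8 118.9]]
[[ 50.1  -1.1 121.9]]
[[ 28.9 -12.3  -6. ]
 [ 29.8  15.1  -6. ]] [[ 37.4   1.  -16. ]]
```

Request:
apply_moves --commands '[{"dp": [-3, -2, 15], "yaw": -0.005, "grip": 0}, {"dp": [-3, -2, 40], "yaw": -0.005, "grip": 0}, {"dp": [-3, -2, 70], "yaw": -0.005, "grip": 0}, {"dp": [-3, -2, 92], "yaw": -0.005, "grip": 0}, {"dp": [-3, -2, 104], "yaw": -0.005, "grip": 0}, {"dp": [-3, -2, 108], "yaw": -0.005, "grip": 0}, {"dp": [-3, -2, 109], "yaw": -0.005, "grip": 0}, {"dp": [-3, -2, 109], "yaw": -0.005, "grip": 0}]'

```text
time_s: 31.8
tcp_pos: [0.6481, 0.215, 0.0313]
eef_rot: [-179.9, -0.1, -10.6]
contact_force: [-0.3, 0.5, -0.3]
gripper_width: 0.027
```

Run:
```python
from h import *
snap('wrist','w21');snap('scene','s21');go(.6497,.2138,.026,-10.6);crop('s21','s21c',240,110,150,120,5)
```

```text
t 31.9 at [0.648  0.2149 0.0313] [-1.7995e+02 -6.0000e-02 -1.0580e+01] w 0.0275 F [-0.6 -1.2 -0.6] -> dp [1.9 0.8 5.3] yaw 0.0003 n 0.1 0.0
```

View pics/w21.png

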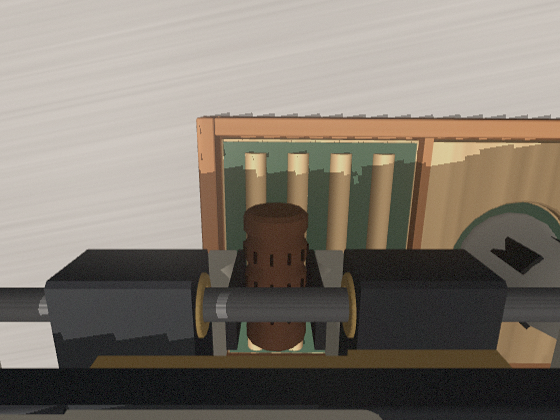

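View pics/s21c.png

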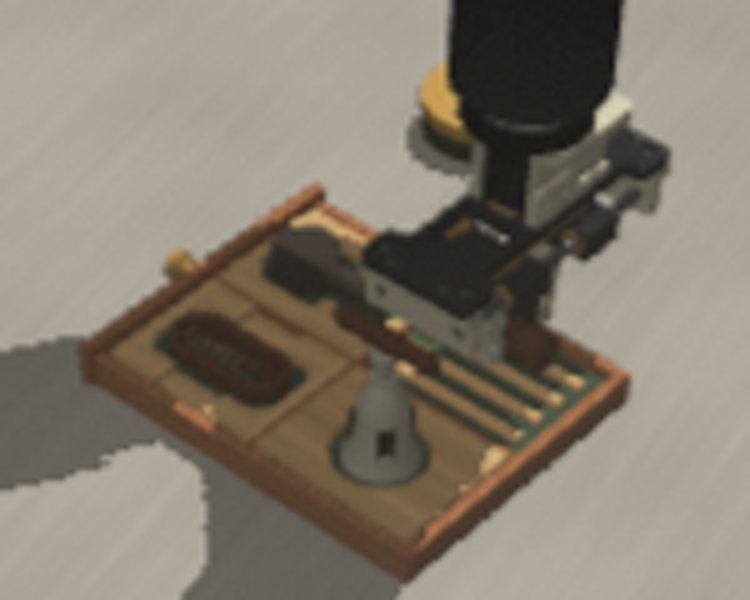

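Cork is centred over the left-most groove, gripper clear of the bell. Lower to contact.

Request:
apply_moves --commands '[{"dp": [1, 0, 2], "yaw": 0, "grip": 0}, {"dp": [1, 0, 3.5], "yaw": 0, "grip": 0}, {"dp": [1, 0, 4.5], "yaw": 0, "grip": 0}, {"dp": [1, 0, 4.8], "yaw": 0, "grip": 0}, {"dp": [1, 0, 4.8], "yaw": 0, "grip": 0}]'

```text
time_s: 32.52
tcp_pos: [0.6487, 0.2145, 0.0263]
eef_rot: [-180.0, -0.0, -10.6]
contact_force: [-2.0, 0.9, 4.8]
gripper_width: 0.0275
```

Request:
apply_moves --commands '[{"dp": [0, 0, 0], "yaw": 0, "grip": 0.33}, {"dp": [0, 0, 0], "yaw": 0, "grip": 0.35}, {"dp": [0, 0, 0], "yaw": 0, "grip": 0.38}, {"dp": [0, 0, 0], "yaw": 0, "grip": 0.42}, {"dp": [0, 0, 0], "yaw": 0, "grip": 0.45}, {"dp": [0, 0, -8], "yaw": 0, "grip": 0.45}, {"dp": [0, 0, -30], "yaw": 0, "grip": 0.45}, {"dp": [0, 0, -75], "yaw": 0, "grip": 0.5}, {"dp": [0, 0, -125], "yaw": 0, "grip": 0.6}, {"dp": [0, 0, -180], "yaw": 0, "grip": 0.8}, {"dp": [-30, 0, -220], "yaw": 0, "grip": 0.9}, {"dp": [-60, 0, -230], "yaw": 0, "grip": 0.9}]'

```text
time_s: 34.02
tcp_pos: [0.5902, 0.226, 0.2599]
eef_rot: [-179.8, -0.3, -10.6]
contact_force: [0.2, 0.3, -0.6]
gripper_width: 0.0757
```

Run:
```python
from h import *
snap('wrist','w22');snap('scene','s22');crop('s22','s22c',240,110,150,120,5);go(.53,.175,.27,-10.6)
```

```text
t 34.12 at [0.5883 0.2262 0.2593] [-179.79   -0.18  -10.51] w 0.0778 F [0.7 0.7 0.7] -> dp [-48.   61.  -10.7] yaw 0.0015 n 1.3 0.0
```

View pics/w22.png

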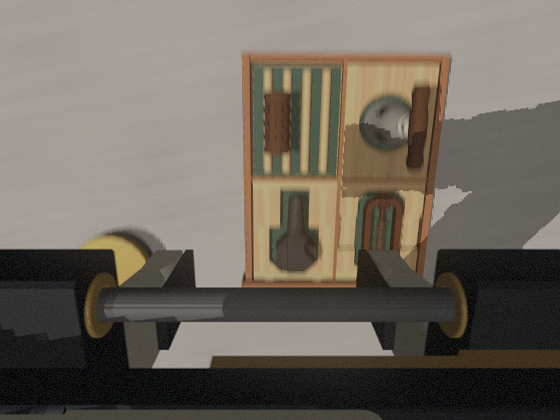

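View pics/s22c.png

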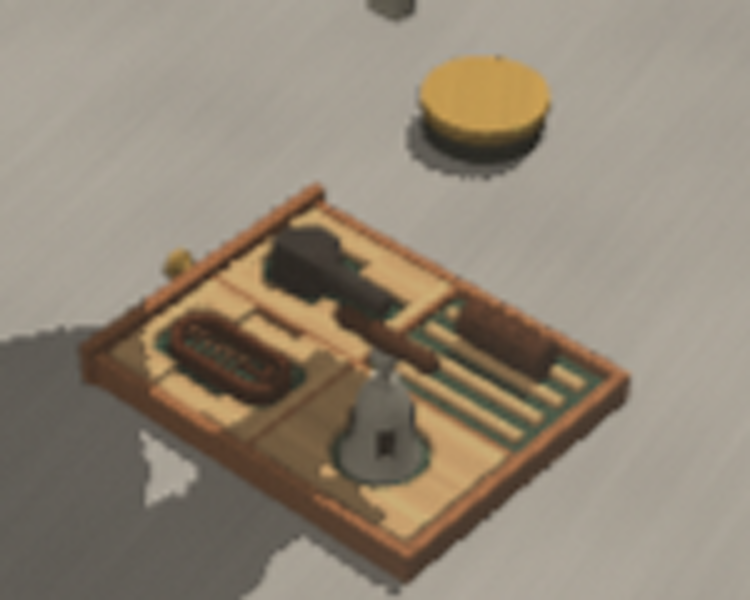

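All four pieces are in place. Let the arm settle, take one last comparison, and hand in.

Request:
apply_moves --commands '[{"dp": [0, 0, 0], "yaw": 0, "grip": 0.9}, {"dp": [0, 0, 0], "yaw": 0, "grip": 0.9}, {"dp": [0, 0, 0], "yaw": 0, "grip": 0.9}, {"dp": [0, 0, 0], "yaw": 0, "grip": 0.9}]'

```text
time_s: 34.62
tcp_pos: [0.5898, 0.2253, 0.255]
eef_rot: [179.9, 0.0, -10.6]
contact_force: [0.6, 0.1, -0.5]
gripper_width: 0.0789
```

Run:
```python
from h import *
snap('scene','s23');snap('wrist','w23')
a,b,c=[cv2.imread('pics/%s.png'%n) for n in('s22','s23','scene0')]
print('drawer diff',cv2.absdiff(a,b)[140:225,250:370].max(),'mean',cv2.absdiff(a,b)[140:225,250:370].mean())
print('tin',cv2.absdiff(b,c)[115:145,318:355].mean(),'magn',cv2.absdiff(b,c)[300:360,125:200].mean())
d=load('w23');f=cv2.imread('pics/w23.png')
cv2.imwrite('pics/w23c.png',cv2.resize(f[40:200,230:460],None,fx=3.4,fy=3.4,interpolation=cv2.INTER_CUBIC))
print(get_state()['time_s'])
```

```text
drawer diff 82 mean 1.3129411764705883
tin 4.534534534534535 magn 4.916518518518519
34.725
```

View pics/w23c.png

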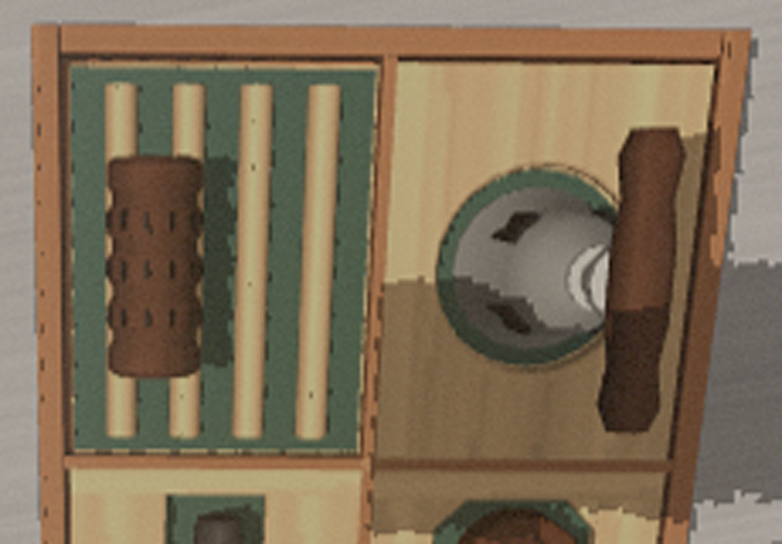

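View pics/s23.png

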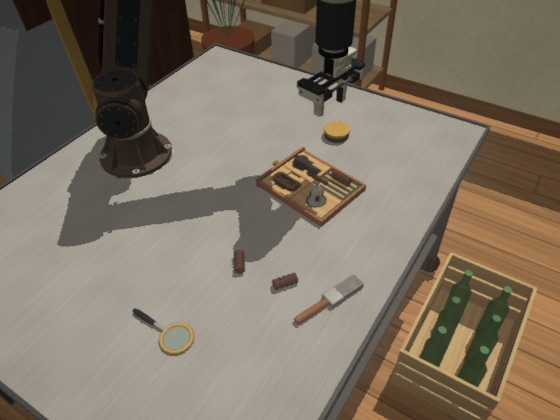

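```bash
python3 -c "
from plant import close_job
print(close_job())"
```

```text
the job is handed in; nothing more can be done
None
```

All four pieces are back in the drawer and the job is handed in at about 35 s of the 104 s allowed. I placed them in the order listed:

- **Bell corkscrew:** it stands upright in the round recess.
- **Folding corkscrew:** it lies flat in the long recess.
- **Glass stopper:** it lies flat in the keyhole, shank in the slot.
- **Walnut cork:** I took the one farthest to the robot's right. It rests on two ribs, in the groove farthest from the bell, within a few millimetres of midway.

I lowered each piece until the wrist force showed contact, peaking at about 7 N, before opening the fingers.

**Last checks:**
- The last wrist picture shows the cork and bell seated with even gaps. Only the tops of the other two recesses are in it, so for those I relied on pictures taken just after each release and on the last scene picture.
- In the last scene picture the polish tin, the magnifier and the two other corks look unmoved.
- A comparison of two scene pictures 0.6 s apart gave a small average change over the drawer, with isolated large differences. I put those down to the arm's shadow edges moving and saw no piece shift.

**What disagreed or failed:**
- The top camera put the drawer about 4 mm off from the wrist camera, so I worked from the wrist camera.
- One early move call was refused for a missing grip value, and nothing moved.

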